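# Unpin the probe carrier, load it with probes and dock it again

## Robot

A 6-joint arm with a two-finger parallel gripper is mounted at the origin on a cart in front of the work surface, level with it; the furniture and walls round the work are solid. World frame = base frame: x ahead of the robot, y to its left, z up, the work surface at z = 0. Lengths are in m, angles in rad, forces in N, time in s.
With the tool pointing down it reaches from about 0.25 to 0.725 m from the base axis. Payload 4 kg.
Tool frame: the origin (TCP) lies between the finger pads; the fingertips stand 8 mm ahead of it and the grasp point (between the pads) lies 11 mm behind it (bot.tip_reach is the distance from the TCP to the fingertips, in m); z points along the fingers, y is the line along which they close (so a half turn about z gives the same grasp; the last joint's range is limited). The gripper opens to 85 mm and grips with 20 to 120 N. Pads are 22 mm wide; open, the fingers measure 114 mm over their backs; the gripper's body (76 mm by 85 mm) begins 54 mm behind the grasp point. The pads swing forward as they close: fully open they stand 13 mm farther back than shut.
Start: joints at [1.229, 0.241, 0.005, 1.335, 0, 1.571], TCP at [0.168, 0.471, 0.239] pointing down, gripper open.
Joint ranges: [-2.72, 2.72], [-1.05, 1.87], [-1.09, 1.28], [-1.99, 2.15], [-1.42, 1.44], [-3.14, 3.14]. Speed limits (rad/s): [2.79, 2.79, 3.14, 3.14, 3.14, 3.14].

## Interface

Orientations are given as a unit quaternion [x, y, z, w].
In Python, from workcell import bot gives the robot as it stands.
- The arm moves only by the tool move_arm, never from a script. Its argument "deltas" is a list of rows, each a list of 7 numbers: the opening, from 0 (shut) to 1 (fully open), then the shift along the tool's x, y, z in mm, then the turn, a rotation vector about the tool's x, y, z in degrees. In form: [[gripper, tx, ty, tz, ax, ay, az], ...]. A call has 1 to 10 rows; each row shifts and turns the commanded pose from where the row before left it, along the tool's axes as they then stand; what a row does not reach is not made up. A row lasts 1/12 s, in which the tool goes at most 41.7 mm and 7.16 degrees, less where a joint would pass 70% of its speed; a pose out of reach is approached as far as the arm can. A call is refused whole if a number of a shift passes 41.7 or a number of a turn 7.16, either way. A call with a gripper value outside its range is refused whole. The fingers move at their own pace and stop on an object; the grip force is fixed at half the most. Time passes only in rows, so rows that do not move let the fingers close. It gives the time, the measured TCP pose, the force, the opening and the grip force at its end, in the units of the state.
- bot.get_obs(): the state, without advancing time (a new reading comes with each control period).
- bot.camera(name): name is "scene" or "top" or "wrist"; returns the picture (400x640x3 uint8, blue, green, red); there is no depth.
- bot.calibration(name): a dict with "K" (3x3 intrinsics, pixels), "position" and "orientation" of the camera in the world. Camera axes: x right, y down, z forward; pixel columns grow to the right and rows downward; lengths in m; the calibration is good to about 2 mm. A picture is of the moment at which its call begins: read the wrist's pose just before it. calibration takes no time and is no camera call; for the wrist camera it gives the pose at the moment of the call.
- bot.job_done(): hands the job in; it is judged then, once.
Trained networks look in the newest picture that a camera, given by its name, has taken for a name from the list of things; names that differ only in an ending like _2 or _b are one class to them, and where a whole thing is asked for, a point or a joint stands for the part that bears it (a point fixed in the world has none). Each returns a list of dicts, best first, with "conf" (0 to 1); they miss things now and then, are a little off and sometimes report something else, mostly with a low value. They report only what shows in the picture. A call takes as long as a camera call.
- bot.outline_of(query, camera): "pixels" (400x640 bool, what is visible of it) and "rect" ([left, top, width, height] in pixels, round what is visible of it).
The state is a dict: "clock": time; "joint_pos": joint angles; "joint_vel": joint speeds; "tau": joint torques, N m; "eef_pos": TCP position; "tool_rot": TCP orientation; "ft_force": force on the tool from outside, world axes, zero at the start; "ft_torque": the same for the moment, N m; "grip_width": finger opening in m; "grasp_force": force on a finger pad.
Only numpy, scipy, OpenCV 4.12 (cv2) and the standard library are available. Lean on these libraries where they do the work, as an engineer would, in place of code of your own. Each camera call takes 0.05 s, during which the arm holds its last target. There are 200 camera calls.

## Task

Pull up the dock's sprung index plunger and twist its handle so that it stays latched up by itself, then slide the carrier out from under the gantry and set it down flat in the pocket of the grey loading stand, its tongue through the stand's gap. While it stands there, push every sample probe lying on the bench stem first through its own pair of eyelets in the carrier, from the side away from the tongue, until its head is up against the plate. Then put the loaded carrier back in the dock, slide it fully home and let the plunger spring down to pin it, leaving the other lab things where they are.

Things in the scene. Friction and masses are not known exactly. Their poses are not given: they have to be found in the camera images.
- dock: fixed dark steel dock. Origin on the bench under the middle of the carrier's place; own x from its open front (robot side) to the gantry, z up. Slab 12 mm thick, guide rails 12 mm high on it at both sides (inner faces y = +-73 mm, x -52 to 52, flared in front), stops behind. Home, the carrier's origin is over the dock's, axes parallel. Unpinned, it slides out along -x, clear to lift after 60 mm
- plunger_handle (a point): centre of the plunger's black wing handle, 46 long (own x) x 12 thick (own y) x 20 mm high, on the gantry at dock x = +92 mm, 90 mm above the bench when down, and moving with it. At rest the wing lies along the dock's x. Gantry 30 x 74 mm, underside 32 mm above the bench, 48 mm between its posts; slotted collar on it up to 64 mm
- plunger_lift (a joint): height of the plunger, m: 0 home (its 9 mm pin through the hole of the carrier's tongue), 0.018 fully pulled; spring 8 N at the bottom, 12 N at the top. A cross pin in the collar's slot lets the handle twist only when lifted over 0.0135; twisted, it rests on the collar and stays at 0.0135, pin clear of the tongue. Turned back to 0 it springs home
- plunger_twist (a joint): twist of the handle, rad: 0 in line with the slot, positive anticlockwise seen from above, stop at 1.25; past about 0.8 it is safely latched, and light friction keeps it where it is left
- carrier: loose aluminium carrier, about 0.6 kg. Origin at the middle of its underside; base plate 100 x 140 x 10 mm; own x towards the tongue (40 mm wide, 10 thick, reaching x = +112, 17 mm hole at +92 mm), z up. Two upright eyelet plates, 6 mm thick, 60 mm high from the underside, in front (x -33 to -27 mm) and behind (+27 to +33), with the eyelets in line
- carrier_bar (a point): centre of the carrier's black carrying bar, 68 mm above the underside, axes as the carrier's: 66 mm along x, 14 wide in y, 16 high, joining the tops of the plates; lift the carrier here, closing the fingers along y. Eyelets below it: see carrier_eye_*
- stand: fixed grey loading stand, 126 x 170 mm. Origin on the bench under its middle, own x towards the gap for the tongue; the carrier stands in it with axes parallel. Pocket 110 x 150 mm, floor 10 mm above the bench; lips 8 mm high and wide all round but for a gap 58 mm wide in the middle of the +x side
- stand_floor (a point): middle of the stand's pocket floor, 10 mm above the bench: where the carrier's origin belongs; axes as the stand's
- carrier_eye_a (a point): mouth of the right eyelet, on the front face of the carrier's front plate (carrier x = -33, y = -55, z = 35 mm), axes as the carrier's. A 13 mm hole along x here and another 60 mm behind it in the rear plate; push a probe in along +x till its shoulder meets the plate. Lanes are 55 mm apart
- carrier_eye_b (a point): mouth of the middle eyelet, on the front face of the carrier's front plate (carrier x = -33, y = 0, z = 35 mm), axes as the carrier's. A 13 mm hole along x here and another 60 mm behind it in the rear plate; push a probe in along +x till its shoulder meets the plate. Lanes are 55 mm apart
- carrier_eye_c (a point): mouth of the left eyelet, on the front face of the carrier's front plate (carrier x = -33, y = 55, z = 35 mm), axes as the carrier's. A 13 mm hole along x here and another 60 mm behind it in the rear plate; push a probe in along +x till its shoulder meets the plate. Lanes are 55 mm apart
- probe_1: loose sample probe, one of two or three alike (absent: None). Black ribbed square head 50 x 16 x 16 mm, steel stem 8 mm thick, 85 mm long, its last 5 mm tapered. Origin at the head's centre, own x along the stem; shoulder 25 mm ahead. Lies on the bench, stem roughly away from the robot and dipping 2.7 degrees, tip on the bench. Any roll about its axis will do. 60 g
- probe_1_tip (a point): tip of the stem of probe_1, 110 mm along its own x from its origin
- probe_2: another such sample probe, alike in every way to probe_1
- probe_2_tip (a point): tip of the stem of probe_2, 110 mm along its own x from its origin
- probe_3: another such sample probe, alike in every way to probe_1
- probe_3_tip (a point): tip of the stem of probe_3, 110 mm along its own x from its origin
- wash_bottle: bystander, loose, to be left alone: wash bottle, white with a bent spout, 206 mm tall; origin at the middle of its underside
- bottle_clear_1: bystander, loose, to be left alone: clear media bottle, 62 mm wide, 143 mm tall; origin at the middle of its underside
- conical_flask: bystander, loose, to be left alone: conical flask, 84 mm wide, 153 mm tall; origin at the middle of its underside
- petri_1: bystander, loose, to be left alone: petri dish, 95 mm wide, 15 mm high; origin at the middle of its underside
- lab_timer: bystander, loose, to be left alone: white lab timer, 74 x 66 x 19 mm; origin at the middle of its underside
- beaker_250: bystander, loose, to be left alone: glass beaker, 75 mm wide, 95 mm tall; origin at the middle of its underside
- marker_1: bystander, loose, to be left alone: marker pen lying flat, 18 x 18 x 128 mm; origin at the middle of its underside (foot end)

How it is judged:
By the outcome, as a careful person would: the job done as asked, in the order asked, and still so for the second after the job is handed in, with the robot touching nothing.
Of probe_1, probe_2, probe_3 only 2 to 3 are there at a start; the rules pass over those that are not, and their reading is None.
At some moment in a run one of carrier may be knocked a few centimetres aside while the robot is not near it.
Once in a run the grip may slacken for a moment while it holds something.
It also fails if it takes over 208 s, if anything falls off the work surface, if the arm or the gripper's body presses on something with over 40 N, if the wrist force passes 120 N, or if a joint passes its speed limit or range.

## Working session

There is one attempt and no reset: what is moved stays moved. The work goes in short steps, Python scripts to look and compute and a tool call to move; the robot and the scene stay as the last step left them, time stands still between calls to the robot, and variables do not carry over. Pictures are saved under pics/ and viewed, at most 14 in all, crops included, and the job is handed in when it is done.

Besides the shell and the picture viewer there is one more tool, called after "Request:" by a JSON object that holds its "fn" and its "kwargs". move_arm: Moves the arm, as the interface text tells. Its arguments: {"type":"object","properties":{"deltas":{"type":"array","items":{"type":"array","items":{"type":"number"}}}},"required":["deltas"]}

```bash
ls; mkdir -p pics
cat > h.py <<'E'
import numpy as np, cv2
from scipy.spatial.transform import Rotation as R
from workcell import bot
def ray(cal,u,v):
    K=np.array(cal["K"]);d=np.linalg.solve(K,[u,v,1.0]);return np.array(cal["position"]),R.from_quat(cal["orientation"]).apply(d)
def onz(cal,u,v,z):
    p,d=ray(cal,u,v);return p+d*(z-p[2])/d[2]
def proj(cal,P):
    q=R.from_quat(cal["orientation"]).inv().apply(np.atleast_2d(P)-np.array(cal["position"]))@np.array(cal["K"]).T
    return q[:,:2]/q[:,2:]
def shot(n,f=None):
    c=bot.calibration(n);im=bot.camera(n)
    if f: cv2.imwrite("pics/"+f,im)
    return c,im
def st():
    o=bot.get_obs();print(o["clock"],np.round(o["eef_pos"],4),"eul",np.round(R.from_quat(o["tool_rot"]).as_matrix(),3).tolist(),"F",np.round(o["ft_force"],1),round(o["grip_width"],4),round(o["grasp_force"],1));return o
def delta(P,Rm):
    o=bot.get_obs();r=R.from_quat(o["tool_rot"]);t=r.inv().apply(np.array(P)-o["eef_pos"])*1000
    w=(r.inv()*R.from_matrix(Rm)).as_rotvec(degrees=True);return np.round(t,1),np.round(w,2)
def down(yaw): # tool z down, tool y at heading yaw+90deg: tool x along yaw -> y = z cross x
    c,s=np.cos(yaw),np.sin(yaw);x=np.array([c,s,0]);z=np.array([0,0,-1.]);return np.c_[x,np.cross(z,x),z]
E
python3 - <<'E'
from h import *
st()
for n in("scene","top"):
    c,im=shot(n,n+"0.png");print(n,np.round(c["position"],3),np.round(R.from_quat(c["orientation"]).as_matrix(),2).tolist(),c["K"])
    for q in["carrier","carrier_bar","dock","plunger_handle","stand","probe_1"]:
        for r in bot.outline_of(q,n):
            ys,xs=np.nonzero(r["pixels"]);print(q,round(r["conf"],2),r["rect"],round(xs.mean(),1),round(ys.mean(),1),len(xs))
E
```

```text
pics
0.0 [0.1674 0.4705 0.2384] eul [[-0.942, 0.335, -0.001], [0.335, 0.942, -0.002], [-0.0, -0.002, -1.0]] F [0.2 0.6 0.2] 0.0854 0.0
scene [-0.479  0.849  0.696] [[-0.65, -0.29, 0.7], [-0.76, 0.27, -0.59], [-0.02, -0.92, -0.39]] [[497.5812784    0.         315.36559653]
 [  0.         497.5812784  200.51323803]
 [  0.           0.           1.        ]]
carrier 0.68 [312.6, 254.9, 36.0, 23.6] 328.2 266.2 710
carrier 0.62 [216.3, 242.3, 51.5, 46.8] 240.5 263.8 1567
carrier 0.18 [334.0, 157.8, 19.9, 45.7] 343.4 182.5 611
carrier_bar 0.7 [391.8, 202.1, 33.2, 14.0] 413.1 211.1 121
carrier_bar 0.6 [214.2, 243.9, 54.4, 44.3] 240.2 263.9 1578
dock 0.92 [187.3, 259.3, 103.1, 42.6] 235.6 279.6 1350
plunger_handle 0.47 [269.3, 210.9, 59.8, 33.6] 303.8 226.1 1076
plunger_handle 0.16 [215.1, 242.7, 53.8, 42.7] 240.7 263.7 1533
stand 0.95 [271.1, 213.0, 60.2, 31.5] 304.9 226.1 1055
stand 0.26 [301.2, 146.0, 19.0, 61.8] 308.5 179.1 953
top [ 0.459 -0.061  1.52 ] [[0.01, -1.0, 0.08], [-1.0, -0.01, 0.01], [-0.01, -0.08, -1.0]] [[504.05170133   0.         319.71791739]
 [  0.         504.05170133 213.65282663]
 [  0.           0.           1.        ]]
carrier 0.77 [187.9, 204.3, 51.3, 45.4] 214.7 230.7 1719
carrier 0.72 [263.5, 263.9, 30.5, 29.5] 277.4 278.8 817
carrier_bar 0.64 [188.3, 206.2, 49.6, 44.7] 214.8 231.0 1714
dock 0.79 [186.4, 192.8, 63.6, 67.7] 215.6 221.4 2482
plunger_handle 0.41 [200.7, 190.9, 8.9, 14.4] 208.1 199.3 83
stand 0.73 [283.1, 177.2, 58.3, 41.3] 311.6 199.2 2363
probe_1 0.43 [420.2, 230.3, 6.2, 37.5] 424.4 254.5 144
```

Run:
```python
import cv2
a=cv2.imread("pics/top0.png")[110:330,150:470];cv2.imwrite("pics/top0c.png",cv2.resize(a,(800,550),interpolation=cv2.INTER_CUBIC))
```

```text
(no output)
```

View pics/top0c.png

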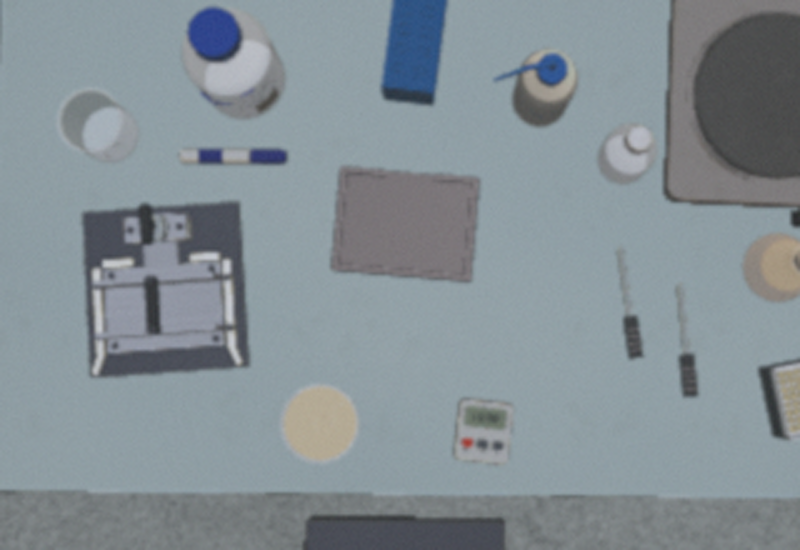

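View pics/scene0.png

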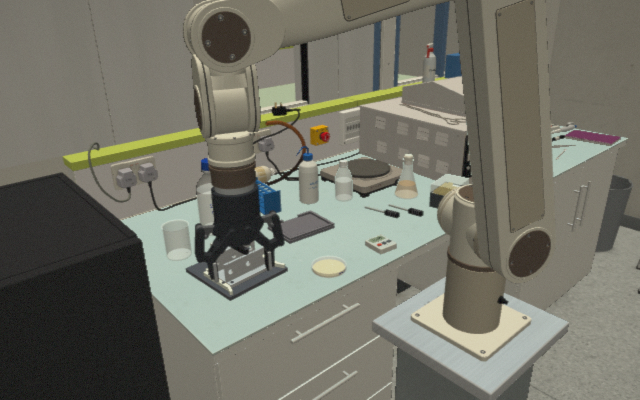

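The top view shows the dock at crop (165,290) with its handle at (147,224), the stand at (406,224), and two probes with heads at (632,337) and (687,375) and stems pointing away. The scene view agrees with this; the arm hangs between the camera and the dock.

Run:
```python
from h import *
c=bot.calibration("top")
f=lambda x,y,z:onz(c,150+x/2.5,110+y/2.5,z)
for n,pts,z in[("dock slab",[(83,212),(240,203),(248,365),(92,376)],.012),("stand",[(340,168),(480,177),(471,281),(332,270)],.018),("carrier plate front",[(107,353),(229,345)],.022),("bar ends",[(151,278),(153,333)],.088),("handle",[(146,206),(148,242),(147,224)],.10),("p1 head/tip",[(635,357),(628,318),(620,248)],.008),("p2",[(690,396),(685,355),(680,286)],.008)]:
    print(n);[print(np.round(f(*p,z),3)) for p in pts]
print(np.round(proj(c,[[.5,.5,0]]),0))
```

```text
dock slab
[0.631 0.369 0.012]
[0.642 0.18  0.012]
[0.448 0.167 0.012]
[0.433 0.353 0.012]
stand
[0.685 0.059 0.018]
[ 0.675 -0.109  0.018]
[ 0.55  -0.099  0.018]
[0.562 0.067 0.018]
carrier plate front
[0.461 0.333 0.022]
[0.471 0.188 0.022]
bar ends
[0.547 0.268 0.088]
[0.484 0.264 0.088]
handle
[0.628 0.273 0.1  ]
[0.587 0.269 0.1  ]
[0.607 0.271 0.1  ]
p1 head/tip
[ 0.46  -0.295  0.008]
[ 0.507 -0.287  0.008]
[ 0.591 -0.278  0.008]
p2
[ 0.415 -0.36   0.008]
[ 0.463 -0.355  0.008]
[ 0.546 -0.35   0.008]
[[140. 238.]]
```

Request:
{"fn": "move_arm", "kwargs": {"deltas": [[1, -34, -9, -6, 0, 0, 0], [1, -34, -9, -6, 0, 0, 0], [1, -34, -9, -6, 0, 0, 0], [1, -34, -9, -6, 0, 0, 0], [1, -34, -9, -6, 0, 0, 0], [1, -34, -9, -6, 0, 0, 0], [1, -34, -9, -6, 0, 0, 0], [1, -34, -9, -6, 0, 0, 0], [1, -34, -9, -6, 0, 0, 0], [1, -34, -9, -6, 0, 0, 0]]}}

```text
clock: 1.53
eef_pos: [0.459, 0.2711, 0.2998]
tool_rot: [0.17, 0.985, 0.0, 0.0]
ft_force: [0.4, 1.6, 0.2]
grip_width: 0.0853
grasp_force: 0.0
```

Request:
{"fn": "move_arm", "kwargs": {"deltas": [[1, 0, 0, 0, 0, 0, -6], [1, 0, 0, 0, 0, 0, -6], [1, 0, 0, 0, 0, 0, -6], [1, 0, 0, 0, 0, 0, -6], [1, 0, 0, 0, 0, 0, 0], [1, 0, 0, 0, 0, 0, 0]]}}

```text
clock: 2.03
eef_pos: [0.4578, 0.2723, 0.2993]
tool_rot: [-0.037, 0.999, -0.0, -0.0]
ft_force: [-0.3, -0.0, 0.2]
grip_width: 0.0851
grasp_force: 0.0
```

Run:
```python
from h import *
o=st();print(np.round(o["joint_pos"],3))
c,im=shot("wrist","w1.png")
print(np.round(c["position"],3),np.round(R.from_quat(c["orientation"]).as_matrix(),2).tolist(),c["K"])
P=[[.607,.271,.1],[.515,.265,.09]];print(proj(c,P))
for q in["carrier","carrier_bar","dock","plunger_handle"]:
    for r in bot.outline_of(q,"wrist"):
        ys,xs=np.nonzero(r["pixels"]);print(q,round(r["conf"],2),r["rect"],round(xs.mean(),1),round(ys.mean(),1),len(xs))
```

```text
2.0333 [0.4578 0.2723 0.2993] eul [[-0.997, -0.074, -0.0], [-0.074, 0.997, -0.0], [0.0, -0.0, -1.0]] F [-0.3 -0.   0.2] 0.0851 0.0
[0.537 0.291 0.227 1.507 0.    0.462]
[0.382 0.267 0.434] [[-0.07, 0.95, 0.3], [1.0, 0.07, 0.02], [0.0, 0.3, -0.95]] [[284.90816808   0.         323.42027394]
 [  0.         284.90816808 202.83823333]
 [  0.           0.           1.        ]]
[[313.77682754 287.71233343]
 [313.97112198 221.3224254 ]]
carrier 0.57 [263.1, 171.3, 109.8, 84.9] 318.6 209.0 6985
carrier_bar 0.95 [263.0, 174.0, 108.6, 81.3] 318.4 208.8 6875
dock 0.66 [254.6, 151.1, 130.1, 150.6] 318.9 217.8 8405
dock 0.27 [265.0, 175.5, 105.1, 79.3] 318.6 209.1 6884
```

View pics/w1.png

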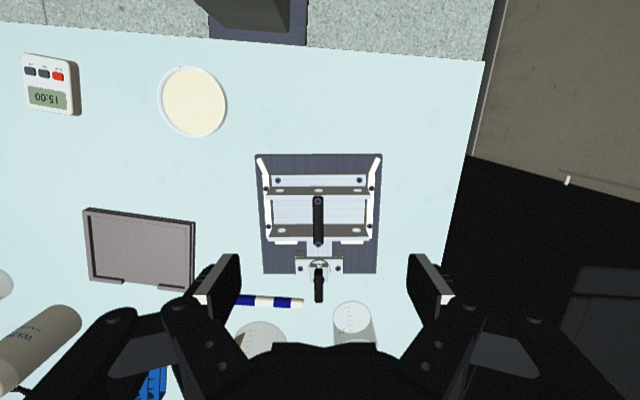

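The wrist view shows the dock upside down: bar from (318,197) to (319,246), wing handle (319,268)–(319,302), stand on the left with its gap at the bottom (away from robot).

Run:
```python
from h import *
c=bot.calibration("wrist");im=cv2.imread("pics/w1.png")
for n,p,z in[("bar",(318,197.5),.088),("bar",(319,246),.088),("h",(319,268),.1),("h",(319,302),.1),("slab",(256,154),.012),("slab",(382,154),.012),("slab",(263,273),.012),("slab",(377,273),.012),("stand",(87,208),.018),("stand",(195,220),.018),("stand",(192,288),.018),("stand",(89,278),.018)]:print(n,np.round(onz(c,*p,z),4))
# dark handle pixels
g=im.max(axis=2);m=g[255:310,300:340]<60
cv2.imwrite("pics/w1c.png",cv2.resize(im[145:315,240:400],(640,680)[::1],interpolation=cv2.INTER_CUBIC)[:600])
```

```text
bar [0.4832 0.2682 0.088 ]
bar [0.5504 0.2743 0.088 ]
h [0.5764 0.2763 0.1   ]
h [0.6291 0.2801 0.1   ]
slab [0.4458 0.1726 0.012 ]
slab [0.4316 0.3577 0.012 ]
slab [0.6442 0.1856 0.012 ]
slab [0.6296 0.3766 0.012 ]
stand [ 0.5475 -0.0846  0.018 ]
stand [0.5547 0.0798 0.018 ]
stand [0.6783 0.0678 0.018 ]
stand [ 0.672  -0.1021  0.018 ]
```

View pics/w1c.png

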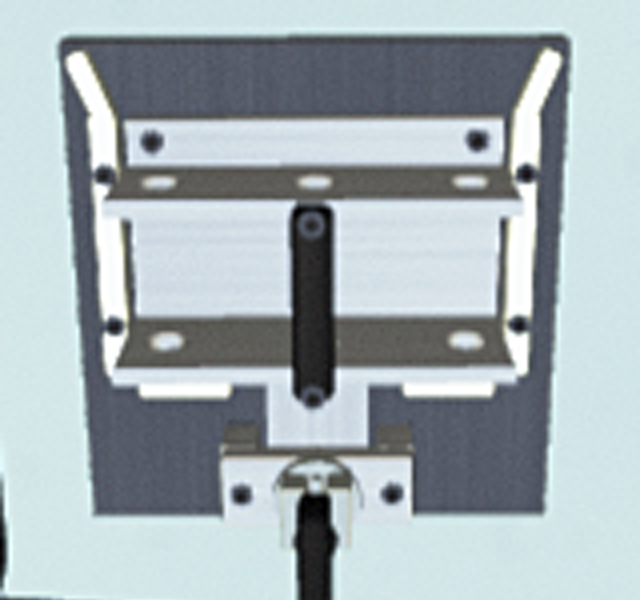

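Request:
{"fn": "move_arm", "kwargs": {"deltas": [[0.6, -25, -0.8, 15, 0, 0, 0], [0.6, -25, -0.8, 15, 0, 0, 0], [0.6, -25, -0.8, 15, 0, 0, 0], [0.6, -25, -0.8, 15, 0, 0, 0], [0.6, -25, -0.8, 15, 0, 0, 0], [0.6, -25, -0.8, 15, 0, 0, 0], [0.6, 0, 0, 20, 0, 0, 0], [0.6, 0, 0, 20, 0, 0, 0], [0.6, 0, 0, 10, 0, 0, 0], [0.6, 0, 0, 0, 0, 0, 0]]}}

```text
clock: 3.12
eef_pos: [0.6058, 0.2783, 0.1557]
tool_rot: [-0.038, 0.999, -0.001, -0.003]
ft_force: [-0.5, 0.1, -1.4]
grip_width: 0.0511
grasp_force: 0.0
```

Run:
```python
from h import *
o=st();c,im=shot("wrist","w2.png")
cv2.imwrite("pics/w2c.png",im[150:400,120:520])
d=down(0.077);print(np.round(proj(c,[[.608,.2785,.1],[.631,.280,.1],[.585,.2767,.1]]),1))
```

```text
3.1167 [0.6058 0.2783 0.1557] eul [[-0.997, -0.077, -0.006], [-0.077, 0.997, -0.003], [0.006, -0.002, -1.0]] F [-0.5  0.1 -1.4] 0.0511 0.0
[[322.8 227.8]
 [322.4 256.7]
 [322.7 196.9]]
```

View pics/w2c.png

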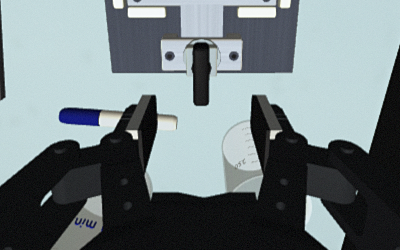

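The handle spans crop (201,43)–(201,105), matching the prediction within about 2 mm.

Request:
{"fn": "move_arm", "kwargs": {"deltas": [[0.6, -1, 0, 19, 0, 0, 0], [0.6, -1, 0, 19, 0, 0, 0], [0.6, 0, 0, 19, 0, 0, 0], [0.6, 0, 0, 17, 0, 0, 0], [0.6, 0, 0, 0, 0, 0, 0], [0, 0, 0, 0, 0, 0, 0], [0, 0, 0, 0, 0, 0, 0], [0, 0, 0, 0, 0, 0, 0], [0, 0, 0, 0, 0, 0, 0], [0, 0, 0, 0, 0, 0, 0]]}}

```text
clock: 4.0
eef_pos: [0.6113, 0.277, 0.0883]
tool_rot: [-0.038, 0.999, -0.002, 0.002]
ft_force: [0.2, -6.5, 5.0]
grip_width: 0.0107
grasp_force: 60.0
```

```bash
python3 -c "
from h import *
st()"
```

```text
4.0 [0.6113 0.277  0.0883] eul [[-0.997, -0.075, 0.004], [-0.075, 0.997, -0.003], [-0.004, -0.004, -1.0]] F [ 0.2 -6.5  5. ] 0.0107 60.0
```

Request:
{"fn": "move_arm", "kwargs": {"deltas": [[0, 0, -0.5, -5, 0, 0, 0], [0, 0, -0.5, -5, 0, 0, 0], [0, 0, 0, -4, 0, 0, 0], [0, 0, 0, -3, 0, 0, 0], [0, 0, 0, 0, 0, 0, 0], [0, 0, 0, 0, 0, 0, 0]]}}

```text
clock: 4.5
eef_pos: [0.611, 0.2768, 0.1014]
tool_rot: [-0.038, 0.999, -0.001, 0.001]
ft_force: [5.0, -2.8, -10.7]
grip_width: 0.0108
grasp_force: 58.4
```

Request:
{"fn": "move_arm", "kwargs": {"deltas": [[0, 0, 0, -2, 0, 0, 0], [0, 0, 0, -2, 0, 0, 0], [0, 0, 0, 0, 0, 0, 0], [0, 0, 0, 0, 0, 0, -3], [0, 0, 0, 0, 0, 0, -3], [0, 0, 0, 0, 0, 0, -3], [0, 0, 0, 0, 0, 0, 0]]}}

```text
clock: 5.08
eef_pos: [0.611, 0.2771, 0.105]
tool_rot: [-0.117, 0.993, -0.001, 0.001]
ft_force: [5.6, -1.4, -11.6]
grip_width: 0.0108
grasp_force: 58.4
```

Turning freely at 16.7 mm lift with low force; continue the twist.

Request:
{"fn": "move_arm", "kwargs": {"deltas": [[0, 0, 0, 0, 0, 0, -6], [0, 0, 0, 0, 0, 0, -6], [0, 0, 0, 0, 0, 0, -6], [0, 0, 0, 0, 0, 0, -6], [0, 0, 0, 0, 0, 0, -6], [0, 0, 0, 0, 0, 0, -6], [0, 0, 0, 0, 0, 0, -6], [0, 0, 0, 0, 0, 0, -6], [0, 0, 0, 0, 0, 0, -6], [0, 0, 0, 0, 0, 0, 0]]}}

```text
clock: 5.92
eef_pos: [0.6093, 0.2789, 0.1047]
tool_rot: [-0.556, 0.831, 0.001, -0.001]
ft_force: [2.6, 2.5, -12.5]
grip_width: 0.0108
grasp_force: 58.4
```

Request:
{"fn": "move_arm", "kwargs": {"deltas": [[0, 0, 0, 2, 0, 0, 0], [0, 0, 0, 1, 0, 0, 0], [0, 0, 0, 0, 0, 0, 0]]}}

```text
clock: 6.17
eef_pos: [0.6094, 0.2788, 0.1025]
tool_rot: [-0.555, 0.832, 0.001, -0.0]
ft_force: [0.9, 4.4, -12.4]
grip_width: 0.0105
grasp_force: 58.5
```

Request:
{"fn": "move_arm", "kwargs": {"deltas": [[0, 0, 0, 1.5, 0, 0, 0], [0, 0, 0, 0, 0, 0, 0], [0.5, 0, 0, 0, 0, 0, 0], [0.5, 0, 0, 0, 0, 0, 0], [0.5, 0, 0, 0, 0, 0, 0], [0.5, 0, 0, -15, 0, 0, 0], [0.5, 0, 0, -20, 0, 0, 0], [0.5, 0, 0, -20, 0, 0, 0], [0.5, 0, 0, -20, 0, 0, 0], [0.5, 0, 0, -15, 0, 0, 0]]}}

```text
clock: 7.0
eef_pos: [0.6109, 0.2779, 0.1958]
tool_rot: [-0.555, 0.832, -0.001, 0.002]
ft_force: [-0.0, 0.7, 1.1]
grip_width: 0.0426
grasp_force: 0.0
```

Request:
{"fn": "move_arm", "kwargs": {"deltas": [[0.6, 0, 0, 0, 0, 0, 6.3], [0.6, 0, 0, 0, 0, 0, 6.3], [0.6, 0, 0, 0, 0, 0, 6.3], [0.6, 0, 0, 0, 0, 0, 6.3], [0.6, 0, 0, 0, 0, 0, 6.3], [0.6, 0, 0, 0, 0, 0, 6.3], [0.6, 0, 0, 0, 0, 0, 6.3], [0.6, 0, 0, 0, 0, 0, 6.3], [0.6, 0, 0, 0, 0, 0, 6.3], [0.6, 0, 0, 0, 0, 0, 6.3]]}}

```text
clock: 7.83
eef_pos: [0.6104, 0.2777, 0.1938]
tool_rot: [-0.035, 0.999, -0.0, 0.001]
ft_force: [-1.0, 0.7, 0.1]
grip_width: 0.0509
grasp_force: 0.0
```

Request:
{"fn": "move_arm", "kwargs": {"deltas": [[0.6, 25, 0, 0, 0, 0, 0], [0.6, 25, 0, 0, 0, 0, 0], [0.6, 25, 0, 0, 0, 0, 0], [0.6, 20, 0, 0, 0, 0, 0], [0.6, 0, 0, 0, 0, 0, 0], [0.6, 0, 0, 0, 0, 0, 0]]}}

```text
clock: 8.33
eef_pos: [0.515, 0.2707, 0.1939]
tool_rot: [-0.039, 0.999, 0.0, 0.002]
ft_force: [0.8, 0.1, -0.5]
grip_width: 0.0513
grasp_force: 0.0
```

Run:
```python
from h import *
o=st();c,im=shot("wrist","w3.png")
print(delta([.5168,.2715,.079],down(np.pi+.077)))
print(np.round(proj(c,[[.5168-.033,.2688,.088],[.5168+.033,.274,.088]]),1))
```

```text
8.3333 [0.515  0.2707 0.1939] eul [[-0.997, -0.077, 0.003], [-0.077, 0.997, 0.001], [-0.003, 0.0, -1.0]] F [ 0.8  0.1 -0.5] 0.0513 0.0
(array([ -0.5,   0.4, 114.6]), array([ 0.04,  0.2 , -0.01]))
[[323.2 168.2]
 [323.3 239.3]]
```

View pics/w3.png

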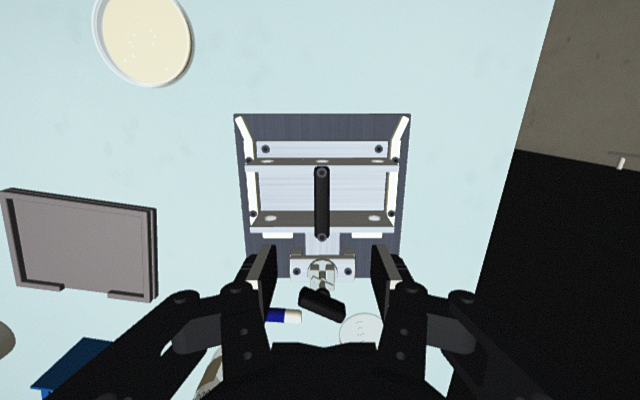

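Handle now sits twisted at (322,305), latched. Bar at (321,168)–(322,240) as predicted.

Request:
{"fn": "move_arm", "kwargs": {"deltas": [[0.6, 0, 0, 20, 0, 0, 0], [0.6, 0, 0, 20, 0, 0, 0], [0.6, 0, 0, 20, 0, 0, 0], [0.6, 0, 0, 20, 0, 0, 0], [0.6, 0, 0, 20, 0, 0, 0], [0.6, 0, 0, 17, 0, 0, 0], [0.6, 0, 0, 5, 0, 0, 0], [0.6, 0, 0, 0, 0, 0, 0]]}}

```text
clock: 9.05
eef_pos: [0.5151, 0.2703, 0.0683]
tool_rot: [-0.038, 0.999, -0.001, -0.001]
ft_force: [-0.3, -0.2, 0.1]
grip_width: 0.0514
grasp_force: 0.0
```

Request:
{"fn": "move_arm", "kwargs": {"deltas": [[0, 0, 0, 0, 0, 0, 0], [0, 0, 0, 0, 0, 0, 0], [0, 0, 0, 0, 0, 0, 0], [0, 0, 0, 0, 0, 0, 0], [0, 0, 0, 0, 0, 0, 0]]}}

```text
clock: 9.47
eef_pos: [0.5164, 0.2708, 0.0716]
tool_rot: [-0.038, 0.999, 0.0, 0.002]
ft_force: [0.3, -2.5, 6.6]
grip_width: 0.0128
grasp_force: 61.1
```

Request:
{"fn": "move_arm", "kwargs": {"deltas": [[0, 5, 0, 0, 0, 0, 0], [0, 10, 0, 0, 0, 0, 0], [0, 12, 0, 0, 0, 0, 0], [0, 12, 0, 0, 0, 0, 0], [0, 12, 0, 0, 0, 0, 0], [0, 12, 0, 0, 0, 0, 0], [0, 5, 0, 0, 0, 0, 0], [0, 0, 0, 0, 0, 0, 0]]}}

```text
clock: 10.13
eef_pos: [0.4478, 0.2665, 0.0716]
tool_rot: [-0.039, 0.999, 0.001, 0.002]
ft_force: [1.6, -1.3, 6.9]
grip_width: 0.0129
grasp_force: 61.2
```

Run:
```python
from h import *
o=st();shot("top","t2.png")
c=bot.calibration("top");im=cv2.imread("pics/t2.png")
cv2.imwrite("pics/t2c.png",cv2.resize(im[150:290,170:370],(800,560),interpolation=cv2.INTER_CUBIC))
```

```text
10.1333 [0.4478 0.2665 0.0716] eul [[-0.997, -0.078, 0.004], [-0.078, 0.997, 0.002], [-0.004, 0.002, -1.0]] F [ 1.6 -1.3  6.9] 0.0129 61.2
```

View pics/t2c.png

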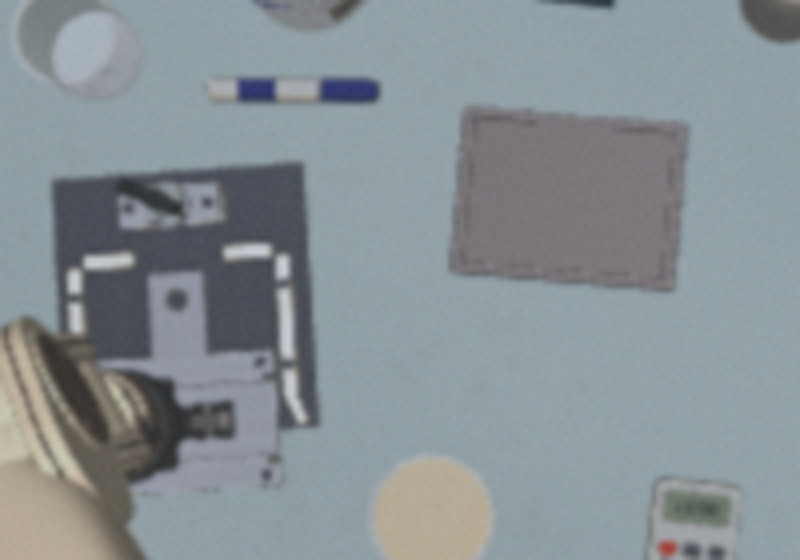

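Carrier is out with its tongue hole visible at (176,299), handle still twisted; stand at (570,198).

Request:
{"fn": "move_arm", "kwargs": {"deltas": [[0, 0, 0, -10, 0, 0, 0], [0, 0, 0, -15, 0, 0, 0], [0, 0, 0, -20, 0, 0, 0], [0, 0, 0, -20, 0, 0, 0], [0, 0, 0, -20, 0, 0, 0], [0, 0, 0, -20, 0, 0, 0], [0, -12, -30, 0, 0, 0, 0], [0, -12, -30, 0, 0, 0, 4], [0, 0, -6, 0, 0, 0, 4], [0, 0, 0, 0, 0, 0, 0]]}}

```text
clock: 11.02
eef_pos: [0.4745, 0.1996, 0.1736]
tool_rot: [0.033, 0.999, -0.001, -0.002]
ft_force: [-0.3, -0.0, -6.2]
grip_width: 0.0131
grasp_force: 59.6
```

Run:
```python
from h import *
o=st();c,im=shot("wrist","w4.png")
for r in bot.outline_of("stand","wrist"):
    print("stand w",r["conf"],r["rect"])
    cnt=max(cv2.findContours(r["pixels"].astype(np.uint8),0,2)[0],key=cv2.contourArea)[:,0,:]
    h=cv2.convexHull(cnt)
    a=cv2.approxPolyDP(h,6,True)[:,0,:];print([(tuple(p),tuple(np.round(onz(c,*p,.018)[:2],4))) for p in a])
ct,_=shot("top")
for r in bot.outline_of("stand","top")[:2]:
    cnt=max(cv2.findContours(r["pixels"].astype(np.uint8),0,2)[0],key=cv2.contourArea)
    b=cv2.boxPoints(cv2.minAreaRect(cnt));print("top",r["conf"],np.round([onz(ct,*p,.018)[:2] for p in b],4).tolist())
```

```text
11.0167 [0.4745 0.1996 0.1736] eul [[-0.998, 0.067, -0.005], [0.067, 0.998, -0.001], [0.005, -0.002, -1.0]] F [-0.3 -0.  -6.2] 0.0131 59.6
stand w 0.76 [71.5, 266.2, 153.8, 91.1]
[((np.int32(97), np.int32(354)), (np.float64(0.6705), np.float64(-0.1024))), ((np.int32(74), np.int32(274)), (np.float64(0.5552), np.float64(-0.0945))), ((np.int32(79), np.int32(266)), (np.float64(0.5454), np.float64(-0.0854))), ((np.int32(223), np.int32(267)), (np.float64(0.5576), np.float64(0.0791))), ((np.int32(199), np.int32(303)), (np.float64(0.6036), np.float64(0.0423))), ((np.int32(116), np.int32(354)), (np.float64(0.6721), np.float64(-0.0782)))]
stand w 0.49 [366.0, 136.3, 110.3, 170.6]
[((np.int32(365), np.int32(154)), (np.float64(0.4396), np.float64(0.2446))), ((np.int32(475), np.int32(139)), (np.float64(0.432), np.float64(0.3544))), ((np.int32(473), np.int32(303)), (np.float64(0.6251), np.float64(0.3691))), ((np.int32(451), np.int32(306)), (np.float64(0.6277), np.float64(0.3431))), ((np.int32(437), np.int32(290)), (np.float64(0.6043), np.float64(0.3253)))]
top 0.66 [[0.5617, 0.0726], [0.6895, 0.0635], [0.676, -0.1078], [0.5485, -0.0977]]
top 0.55 [[0.7087, 0.2526], [0.7093, 0.1287], [0.6911, 0.1284], [0.6905, 0.2522]]
```

View pics/w4.png

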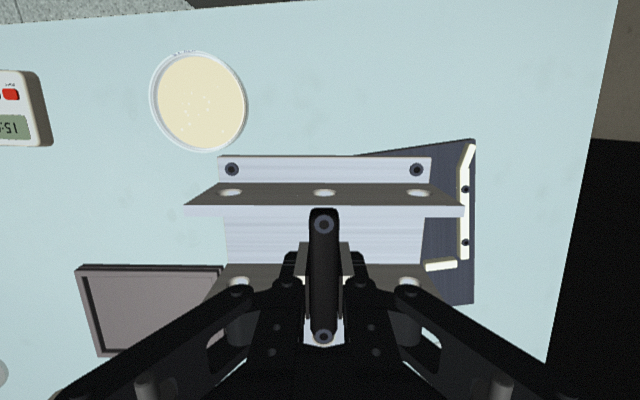

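```bash
cat >> h.py <<'E'
def wire(im,cal,P,col=(0,0,255),s=4,off=(0,0)):
    q=(proj(cal,P)-off)*s+s/2
    cv2.polylines(im,[np.round(q*8).astype(np.int32)],True,col,1,cv2.LINE_AA,3)
def rect(cx,cy,a,lx,ly,z):
    c,s=np.cos(a),np.sin(a);return np.array([[cx+c*x-s*y,cy+s*x+c*y,z] for x,y in[(-lx,-ly),(lx,-ly),(lx,ly),(-lx,ly)]])
E
python3 - <<'E'
from h import *
o=bot.get_obs();cw=bot.calibration("wrist");ct=bot.calibration("top")
r0=R.from_quat(o["tool_rot"]);rc=R.from_quat(cw["orientation"])
tc=r0.inv().apply(np.array(cw["position"])-o["eef_pos"]);q=r0.inv()*rc
print(np.round(tc,4),np.round(q.as_matrix(),4).tolist())
r1=R.from_matrix([[-.997,-.074,0],[-.074,.997,0],[0,0,-1]])
c1=dict(K=cw["K"],position=np.array([.4578,.2723,.2993])+r1.apply(tc),orientation=(r1*q).as_quat())
np.save("tc.npy",np.r_[tc,q.as_quat()])
out=[]
for f,c,(x,y,w,h) in[("w1.png",c1,(75,195,130,100)),("w4.png",cw,(65,255,130,100)),("top0.png",ct,(275,170,75,58))]:
    s=400/w;im=cv2.imread("pics/"+f)[y:y+h,x:x+w];im=cv2.resize(im,None,fx=s,fy=s,interpolation=cv2.INTER_CUBIC)
    for lx,ly,z,col in[(.063,.085,0,(0,0,255)),(.063,.085,.018,(0,255,0)),(.055,.075,.01,(255,255,0))]:wire(im,c,rect(.6195,-.019,-.07,lx,ly,z),col,s,(x,y))
    out.append(im[:300,:400]);print(im.shape)
out.append(np.zeros((300,400,3),np.uint8))
out=[cv2.copyMakeBorder(i,0,300-i.shape[0],0,400-i.shape[1],0) for i in out]
cv2.imwrite("pics/ov.png",np.vstack([np.hstack(out[:2]),np.hstack(out[2:])]))
E
```

```text
[ 0.0756  0.0006 -0.1347] [[0.0001, -0.9548, -0.2972], [1.0, -0.0001, 0.0004], [-0.0004, -0.2972, 0.9548]]
(308, 400, 3)
(308, 400, 3)
(309, 400, 3)
```

View pics/ov.png

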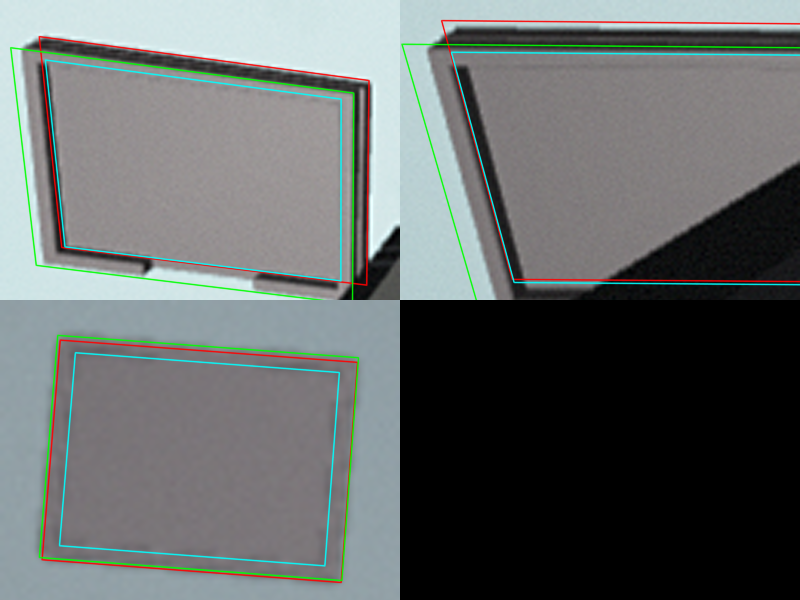

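Overlay: the top view fits the wireframe; wrist edges near the image margin deviate 5–10 mm (margin distortion), so I'll check with the carrier held just above the stand.

Request:
{"fn": "move_arm", "kwargs": {"deltas": [[0, -10, -13, 0, 0, 0, 0], [0, -20, -26, 0, 0, 0, 0], [0, -20, -26, 0, 0, 0, 0], [0, -20, -26, 0, 0, 0, 0], [0, -20, -26, 0, 0, 0, 0], [0, -20, -26, 0, 0, 0, 0], [0, -20, -26, 0, 0, 0, 0], [0, -20, -26, 0, 0, 0, 0], [0, -10, -13, 0, 0, 0, 0], [0, 0, 0, 0, 0, 0, 0]]}}

```text
clock: 12.05
eef_pos: [0.6244, -0.0184, 0.1738]
tool_rot: [0.032, 0.999, -0.001, 0.0]
ft_force: [-0.4, 0.7, -5.3]
grip_width: 0.013
grasp_force: 64.6
```

Request:
{"fn": "move_arm", "kwargs": {"deltas": [[0, 0, 0, 20, 0, 0, 0], [0, 0, 0, 20, 0, 0, 0], [0, 0, 0, 20, 0, 0, 0], [0, 0, 0, 13, 0, 0, 0], [0, 0, 0, 0, 0, 0, 0], [0, 0, 0, 0, 0, 0, 0]]}}

```text
clock: 12.55
eef_pos: [0.6212, -0.0143, 0.1006]
tool_rot: [0.03, 1.0, 0.0, -0.002]
ft_force: [-0.4, 0.1, -4.3]
grip_width: 0.0127
grasp_force: 64.5
```

Run:
```python
from h import *
o=st();c,im=shot("wrist","w5.png")
x,y,w,h=170,110,320,240;s=2.5
v=cv2.resize(im[y:y+h,x:x+w],None,fx=s,fy=s,interpolation=cv2.INTER_CUBIC)
for lx,ly,z,col in[(.063,.085,.018,(0,255,0))]:wire(v,c,rect(.6195,-.019,-.07,lx,ly,z),col,s,(x,y))
p=o["eef_pos"];t=R.from_quat(o["tool_rot"]).as_matrix()[:,0];a=np.arctan2(-t[1],-t[0]);print(a)
wire(v,c,rect(p[0],p[1],a,.05,.07,p[2]-.0596+.01),(0,0,255),s,(x,y))
cv2.imwrite("pics/w5c.png",v)
```

```text
12.55 [ 0.6212 -0.0143  0.1006] eul [[-0.998, 0.06, -0.004], [0.06, 0.998, 0.001], [0.004, 0.0, -1.0]] F [-0.4  0.1 -4.3] 0.0127 64.5
-0.06009310578561888
```

View pics/w5c.png

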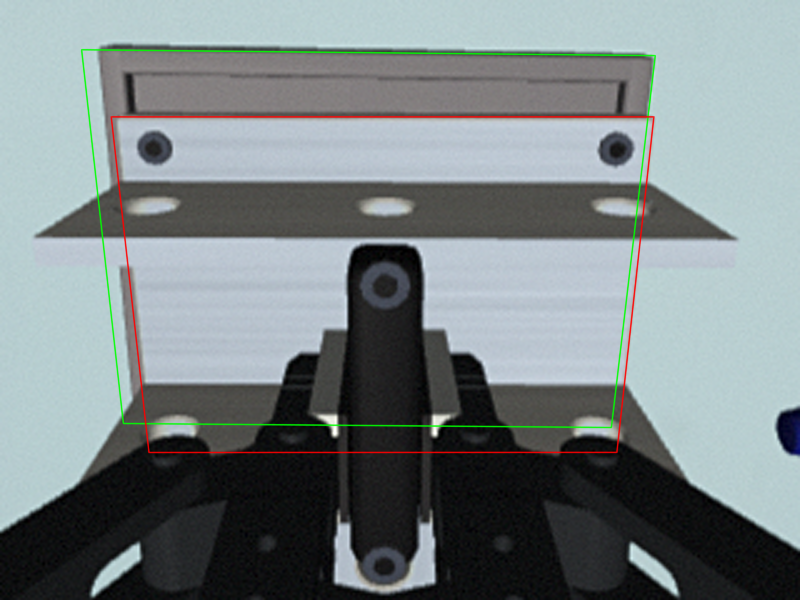

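Carrier base (red fits) sits about 3 mm to the right of the stand's centreline and turned about 0.8°; its front edge agrees with the estimate. I'll correct and lower.

Request:
{"fn": "move_arm", "kwargs": {"deltas": [[0, 1.7, -3.5, 0, 0, 0, 0.8], [0, 0, 0, 0, 0, 0, 0], [0, 0, 0, 6, 0, 0, 0], [0, 0, 0, 7, 0, 0, 0], [0, 0, 0, 7, 0, 0, 0], [0, 0, 0, 5, 0, 0, 0], [0, 0, 0, 3, 0, 0, 0], [0, 0, 0, 0, 0, 0, 0], [0, 0, 0, 0, 0, 0, 0]]}}

```text
clock: 13.35
eef_pos: [0.6204, -0.0193, 0.0733]
tool_rot: [0.038, 0.999, 0.0, -0.0]
ft_force: [-0.2, 0.6, -5.6]
grip_width: 0.0126
grasp_force: 64.6
```

Request:
{"fn": "move_arm", "kwargs": {"deltas": [[0, 0, 0, 2, 0, 0, 0], [0, 0, 0, 2, 0, 0, 0], [0, 0, 0, 1, 0, 0, 0], [0, 0, 0, 0, 0, 0, 0], [0, 0, 0, 0, 0, 0, 0]]}}

```text
clock: 13.77
eef_pos: [0.6212, -0.0193, 0.0697]
tool_rot: [0.038, 0.999, -0.0, 0.001]
ft_force: [-0.4, -0.4, -1.7]
grip_width: 0.013
grasp_force: 65.2
```

Request:
{"fn": "move_arm", "kwargs": {"deltas": [[0.4, 0, 0, 0, 0, 0, 0], [0.4, 0, 0, 0, 0, 0, 0], [0.4, 0, 0, 0, 0, 0, 0], [0.4, 0, 0, -10, 0, 0, 0], [0.4, 0, 0, -20, 0, 0, 0], [0.4, 0, 0, -25, 0, 0, 0], [0.5, 0, 0, -25, 0, 0, 0], [0.6, 20, 0, -25, 0, 0, 0], [0.6, 30, 0, 0, 0, 0, 0], [0.6, 0, 0, 0, 0, 0, 0]]}}

```text
clock: 14.6
eef_pos: [0.5657, -0.0151, 0.1754]
tool_rot: [0.038, 0.999, 0.0, -0.002]
ft_force: [-0.6, 0.2, -0.6]
grip_width: 0.0513
grasp_force: 0.0
```

Run:
```python
from h import *
o=st();c,im=shot("wrist","w6.png")
x,y,w,h=190,140,260,195;s=3
v=cv2.resize(im[y:y+h,x:x+w],None,fx=s,fy=s,interpolation=cv2.INTER_CUBIC)
cx,cy,a=.6208,-.0193,-.076
wire(v,c,rect(cx,cy,a,.05,.07,.02),(0,0,255),s,(x,y))
wire(v,c,rect(cx,cy,a,.033,.007,.086),(0,255,0),s,(x,y))
wire(v,c,rect(cx,cy,a,.033,.07,.07),(255,0,255),s,(x,y))
cv2.imwrite("pics/w6c.png",v)
c,im=shot("top","t6.png")
for r in bot.outline_of("probe_1","top"):
    cnt=max(cv2.findContours(r["pixels"].astype(np.uint8),0,2)[0],key=cv2.contourArea)
    print("probe",r["conf"],r["rect"],np.round(onz(c,r["rect"][0]+r["rect"][2]/2,r["rect"][1]+r["rect"][3]/2,.008),3))
```

```text
14.6 [ 0.5657 -0.0151  0.1754] eul [[-0.997, 0.076, -0.004], [0.076, 0.997, 0.0], [0.004, -0.0, -1.0]] F [-0.6  0.2 -0.6] 0.0513 0.0
probe 0.7 [307.6, 160.7, 26.4, 44.1] [ 0.67  -0.046  0.008]
probe 0.62 [420.2, 225.3, 5.6, 41.7] [ 0.481 -0.352  0.008]
probe 0.55 [397.5, 210.6, 8.4, 45.7] [ 0.518 -0.289  0.008]
```

View pics/w6c.png

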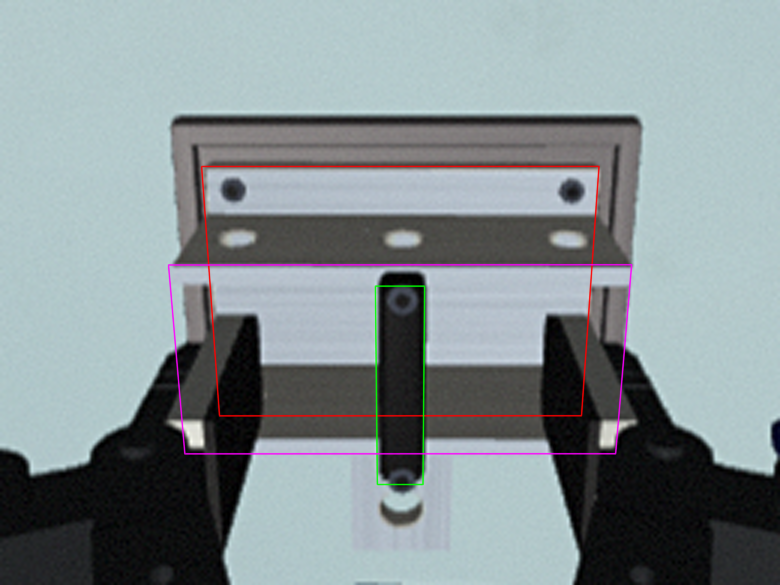

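Carrier sits centred in the stand's pocket (203–600 between lips 173–640). Next, the probes.

Request:
{"fn": "move_arm", "kwargs": {"deltas": [[0.6, 8, -16, -9, 0, 0, 0], [0.6, 8, -32, -9, 0, 0, 0], [0.6, 8, -33, -9, 0, 0, 0], [0.6, 8, -33, -9, 0, 0, 0], [0.6, 8, -33, -9, 0, 0, 0], [0.6, 8, -33, 0, 0, 0, 0], [0.6, 8, -33, 0, 0, 0, 0], [0.6, 8, -33, 0, 0, 0, 0], [0.6, 8, -33, 0, 0, 0, 0], [0.6, 8, -33, 0, 0, 0, 0]]}}

```text
clock: 15.58
eef_pos: [0.4675, -0.3228, 0.2189]
tool_rot: [0.038, 0.999, -0.0, 0.001]
ft_force: [0.6, 0.2, 0.5]
grip_width: 0.0512
grasp_force: 0.0
```

Request:
{"fn": "move_arm", "kwargs": {"deltas": [[0.6, 0, 0, 0, 0, 0, -5], [0.6, 0, 0, 0, 0, 0, -5], [0.6, 0, 0, 0, 0, 0, 0], [0.6, 0, 0, 0, 0, 0, 0]]}}

```text
clock: 15.92
eef_pos: [0.4678, -0.3211, 0.2186]
tool_rot: [-0.048, 0.999, -0.0, 0.0]
ft_force: [-0.0, 0.2, -0.4]
grip_width: 0.0513
grasp_force: 0.0
```

Run:
```python
from h import *
o=st();c,im=shot("wrist","w7.png")
for r in bot.outline_of("probe_1","wrist"):
    m=r["pixels"];ys,xs=np.nonzero(m);g=im.max(axis=2)
    hd=m&(g<70);yy,xx=np.nonzero(hd)
    if len(xx)<5: print(r["conf"],r["rect"]);continue
    l=cv2.minAreaRect(np.c_[xx,yy].astype(np.float32));hc=onz(c,*l[0],.012)
    vx,vy,x0,y0=cv2.fitLine(np.c_[xs,ys].astype(np.float32),2,0,.01,.01).ravel()
    A=onz(c,x0,y0,.008);B=onz(c,x0+40*vx,y0+40*vy,.008);d=B-A;d*=np.sign(d[0]);
    tip=onz(c,xs[ys.argmax()],ys.max(),.004)
    print(round(r["conf"],2),r["rect"],"head",l[0],l[1],np.round(hc,4),"yaw",np.degrees(np.arctan2(d[1],d[0])),"tip",np.round(tip,4),len(xx))
cv2.imwrite("pics/w7c.png",cv2.resize(im[100:360,160:480],(800,650))[:600])
```

```text
15.9167 [ 0.4678 -0.3211  0.2186] eul [[-0.995, -0.095, 0.0], [-0.095, 0.995, -0.0], [-0.0, -0.0, -1.0]] F [-0.   0.2 -0.4] 0.0513 0.0
0.83 [287.5, 131.0, 19.4, 106.3] head (296.0, 153.0) (42.0, 14.0) [ 0.4396 -0.3559  0.012 ] yaw 5.267517698384616 tip [ 0.5487 -0.3467  0.004 ] 436
0.63 [339.5, 176.4, 16.1, 91.6] head (346.0, 194.5) (39.0, 12.0) [ 0.4849 -0.2906  0.012 ] yaw 7.14437918361563 tip [ 0.5934 -0.277   0.004 ] 401
0.5 [316.0, 312.3, 43.1, 33.3]
0.44 [473.6, 77.5, 75.3, 75.8] head (509.9579162597656, 114.7176513671875) (27.48983383178711, 38.73279571533203) [ 0.3729 -0.1151  0.012 ] yaw -29.965563499479593 tip [ 0.4111 -0.0974  0.004 ] 112
```

View pics/w7c.png

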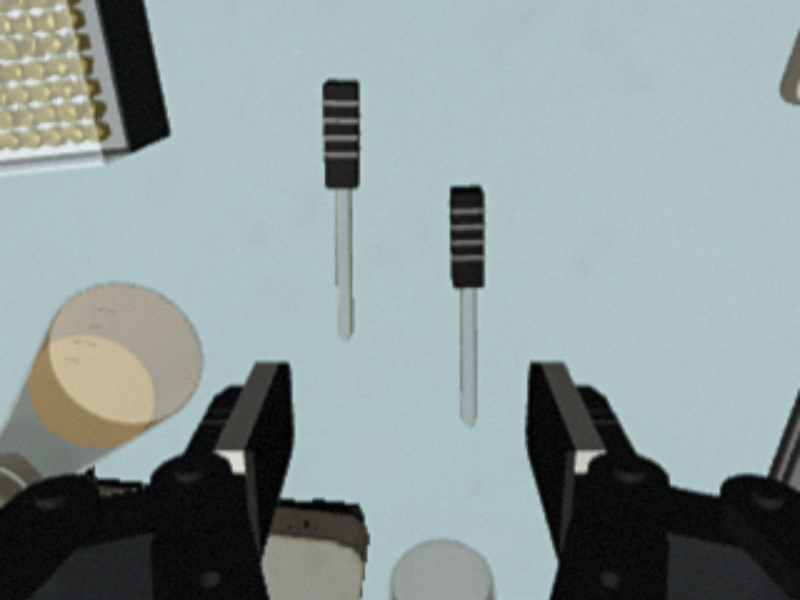

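The view shows exactly two probes, heads at (341,134) and (467,237) in the crop, stems downward (away from the robot); lengths 109 mm agree with 110.

Request:
{"fn": "move_arm", "kwargs": {"deltas": [[0.6, -7, 9.5, 15, 0, 0, -1.7], [0.6, -7, 9.5, 25, 0, 0, 0], [0.6, -6, 9.5, 30, 0, 0, 0], [0.6, 0, 0, 30, 0, 0, 0], [0.6, 0, 0, 30, 0, 0, 0], [0.6, 0, 0, 25, 0, 0, 0], [0.6, 0, 0, 20, 0, 0, 0], [0.6, 0, 0, 10, 0, 0, 0], [0.6, 0, 0, 0, 0, 0, 0], [0.6, 0, 0, 0, 0, 0, 0]]}}

```text
clock: 16.85
eef_pos: [0.484, -0.2896, 0.034]
tool_rot: [-0.064, 0.998, 0.0, -0.0]
ft_force: [-0.5, -0.4, 1.7]
grip_width: 0.0509
grasp_force: 0.0
```

Run:
```python
from h import *
o=st();print(delta([.4849,-.2906,.011],down(np.pi+np.radians(7.1))))
```

```text
16.85 [ 0.484  -0.2896  0.034 ] eul [[-0.992, -0.127, -0.0], [-0.127, 0.992, 0.0], [0.0, 0.0, -1.0]] F [-0.5 -0.4  1.7] 0.0509 0.0
(array([-0.7, -1.1, 23. ]), array([ 0.  , -0.01,  0.22]))
```

Request:
{"fn": "move_arm", "kwargs": {"deltas": [[0.6, -0.7, -1, 10, 0, 0, 0], [0.6, 0, 0, 9, 0, 0, 0], [0.6, 0, 0, 3, 0, 0, 0], [0.6, 0, 0, 0, 0, 0, 0], [0, 0, 0, 0, 0, 0, 0], [0, 0, 0, 0, 0, 0, 0], [0, 0, 0, 0, 0, 0, 0], [0, 0, 0, 0, 0, 0, 0], [0, 0, 0, 0, 0, 0, 0]]}}

```text
clock: 17.6
eef_pos: [0.4848, -0.291, 0.0124]
tool_rot: [-0.064, 0.998, -0.0, 0.0]
ft_force: [-0.6, 0.4, 2.7]
grip_width: 0.0141
grasp_force: 62.3
```

Request:
{"fn": "move_arm", "kwargs": {"deltas": [[0, 0, 0, -10, 0, 0, 0], [0, 0, 0, -20, 0, 0, 0], [0, 0, 0, -25, 0, 0, 0], [0, 0, 0, -25, 0, 0, 0], [0, 0, 0, -15, 0, 0, 0], [0, 0, 0, 0, 0, 0, 6], [0, 0, 0, 0, 0, 0, 5.7], [0, 0, 0, 0, 0, -2.7, 0], [0, 0, 0, 0, 0, 0, 0]]}}

```text
clock: 18.35
eef_pos: [0.4834, -0.2904, 0.1074]
tool_rot: [0.038, 0.999, -0.001, 0.024]
ft_force: [-2.2, 0.2, -1.3]
grip_width: 0.0143
grasp_force: 62.0
```

```bash
cat >> h.py <<'E'
CX,CY,CA=.6208,-.0193,-.076
def eye(y,back,z=.045,dz=.0044,ca=None):
    c,s=np.cos(CA),np.sin(CA);x=-.033-back
    p=np.array([CX+c*x-s*y,CY+s*x+c*y,z+dz]);Rm=down(np.pi+CA)@R.from_euler("y",-2.7,degrees=True).as_matrix();return p,Rm
E
python3 - <<'E'
from h import *
st();p,Rm=eye(.055,.125);print(p,delta(p,Rm))
E
```

```text
18.35 [ 0.4834 -0.2904  0.1074] eul [[-0.996, 0.077, 0.047], [0.077, 0.997, -0.004], [-0.048, -0.0, -0.999]] F [-2.2  0.2 -1.3] 0.0143 62.0
[0.46743206 0.04753768 0.0494    ] (array([ 44.6, 335.7,  55.9]), array([-0.  ,  0.03, -0.05]))
```

Request:
{"fn": "move_arm", "kwargs": {"deltas": [[0, 5, 20, 0, 0, 0, 0], [0, 5, 35, 0, 0, 0, 0], [0, 5, 37, 0, 0, 0, 0], [0, 5, 38, 0, 0, 0, 0], [0, 5, 38, 0, 0, 0, 0], [0, 5, 38, 0, 0, 0, 0], [0, 5, 38, 0, 0, 0, 0], [0, 5, 37, 0, 0, 0, 0], [0, 5, 35, 0, 0, 0, 0], [0, 0, 20, 0, 0, 0, 0]]}}

```text
clock: 19.18
eef_pos: [0.4641, 0.0509, 0.1051]
tool_rot: [0.037, 0.999, -0.001, 0.023]
ft_force: [0.2, -0.4, 0.1]
grip_width: 0.014
grasp_force: 62.0
```

Request:
{"fn": "move_arm", "kwargs": {"deltas": [[0, 0, 0, 20, 0, 0, 0], [0, 0, 0, 20, 0, 0, 0], [0, 0, 0, 15, 0, 0, 0], [0, 0, 0, 0, 0, 0, 0], [0, 0, 0, 0, 0, 0, 0]]}}

```text
clock: 19.6
eef_pos: [0.4671, 0.0476, 0.0494]
tool_rot: [0.038, 0.999, -0.001, 0.022]
ft_force: [-0.0, 0.2, -1.0]
grip_width: 0.0142
grasp_force: 62.0
```

Run:
```python
from h import *
o=st();p,Rm=eye(.055,.125);print(p,delta(p,Rm))
c,im=shot("wrist","w8.png")
x,y,w,h=250,100,240,180;s=3.3
v=cv2.resize(im[y:y+h,x:x+w],None,fx=s,fy=s,interpolation=cv2.INTER_CUBIC)
for yy in(.055,0):
  q=np.array([eye(yy,b,.045,0)[0] for b in(.0,-.066)]);wire(v,c,q,(0,0,255),s,(x,y))
t=R.from_quat(o["tool_rot"]);
P=np.array([o["eef_pos"]+t.apply([0,0,.0044])+np.array([np.cos(CA),np.sin(CA),0])*k for k in(.025,.11)]);wire(v,c,P,(0,255,0),s,(x,y))
cv2.imwrite("pics/w8c.png",v)
```

```text
19.6 [0.4671 0.0476 0.0494] eul [[-0.996, 0.076, 0.044], [0.076, 0.997, -0.004], [-0.044, -0.001, -0.999]] F [-0.   0.2 -1. ] 0.0142 62.0
[0.46743206 0.04753768 0.0494    ] (array([-0.3, -0. ,  0. ]), array([-0.04, -0.15, -0.  ]))
```

View pics/w8c.png

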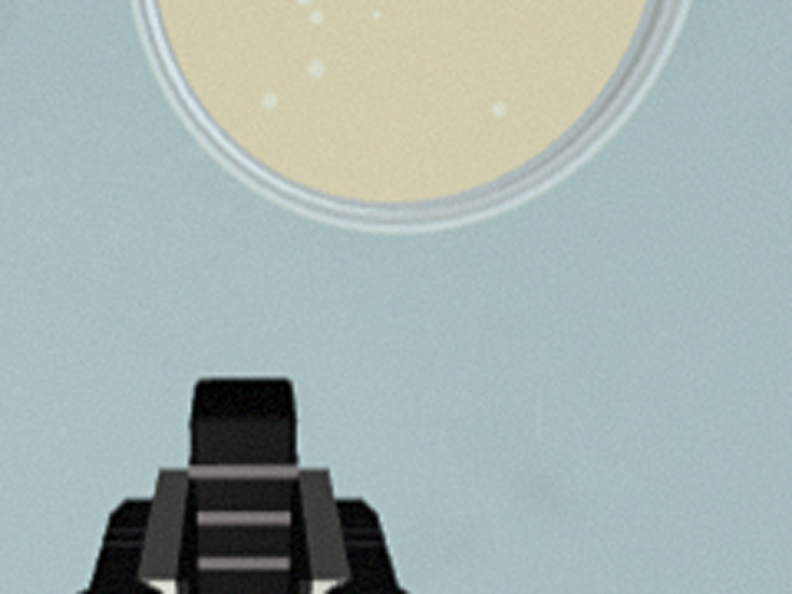

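The picture shows the head held squarely between the pads at (243,480); the stem is hidden by the gripper. I'll push in steps, watching the force.

Request:
{"fn": "move_arm", "kwargs": {"deltas": [[0, -5, 0, 0.2, 0, 0, 0], [0, -6, 0, 0.3, 0, 0, 0], [0, -6, 0, 0.3, 0, 0, 0], [0, -6, 0, 0.3, 0, 0, 0], [0, -6, 0, 0.3, 0, 0, 0], [0, 0, 0, 0, 0, 0, 0]]}}

```text
clock: 20.15
eef_pos: [0.499, 0.0453, 0.0502]
tool_rot: [0.038, 0.999, -0.001, 0.025]
ft_force: [0.5, 0.6, -0.1]
grip_width: 0.0141
grasp_force: 62.0
```

Request:
{"fn": "move_arm", "kwargs": {"deltas": [[0, -7, 0, 0.3, 0, 0, 0], [0, -7, 0, 0.3, 0, 0, 0], [0, -7, 0, 0.3, 0, 0, 0], [0, -6, 0, 0.3, 0, 0, 0], [0, -6, 0, 0.3, 0, 0, 0], [0, 0, 0, 0, 0, 0, 0]]}}

```text
clock: 20.65
eef_pos: [0.5315, 0.0428, 0.0499]
tool_rot: [0.038, 0.999, -0.001, 0.024]
ft_force: [1.3, -0.6, -0.6]
grip_width: 0.0144
grasp_force: 62.0
```

Request:
{"fn": "move_arm", "kwargs": {"deltas": [[0, -6, 0, 0.3, 0, 0, 0], [0, -6, 0, 0.3, 0, 0, 0], [0, -6, 0, 0.3, 0, 0, 0], [0, -6, 0, 0.3, 0, 0, 0], [0, -6, 0, 0.3, 0, 0, 0], [0, -3, 0, 0.1, 0, 0, 0], [0, 0, 0, 0, 0, 0, 0]]}}

```text
clock: 21.23
eef_pos: [0.5638, 0.0402, 0.0498]
tool_rot: [0.038, 0.999, -0.001, 0.024]
ft_force: [0.3, 0.4, -0.5]
grip_width: 0.0144
grasp_force: 62.0
```

Request:
{"fn": "move_arm", "kwargs": {"deltas": [[0, -1.5, 0, 0, 0, 0, 0], [0, -1.5, 0, 0, 0, 0, 0], [0, 0, 0, 0, 0, 0, 0]]}}

```text
clock: 21.48
eef_pos: [0.5658, 0.0401, 0.0499]
tool_rot: [0.038, 0.999, -0.001, 0.024]
ft_force: [0.6, 0.9, -0.2]
grip_width: 0.0144
grasp_force: 62.0
```

Request:
{"fn": "move_arm", "kwargs": {"deltas": [[0, -1, 0, 0, 0, 0, 0], [0, -1, 0, 0, 0, 0, 0], [0, 0, 0, 0, 0, 0, 0]]}}

```text
clock: 21.73
eef_pos: [0.5675, 0.04, 0.0499]
tool_rot: [0.038, 0.999, -0.001, 0.023]
ft_force: [-0.6, 0.6, -0.6]
grip_width: 0.0142
grasp_force: 62.1
```

Request:
{"fn": "move_arm", "kwargs": {"deltas": [[0, -1, 0, 0, 0, 0, 0], [0, -1, 0, 0, 0, 0, 0], [0, 0, 0, 0, 0, 0, 0]]}}

```text
clock: 21.98
eef_pos: [0.5689, 0.0401, 0.0498]
tool_rot: [0.038, 0.999, -0.001, 0.023]
ft_force: [-3.1, 2.0, -0.1]
grip_width: 0.014
grasp_force: 62.2
```

Request:
{"fn": "move_arm", "kwargs": {"deltas": [[0, -1, 0, 0, 0, 0, 0], [0, 0, 0, 0, 0, 0, 0], [0, 0, 0, 0, 0, 0, 0]]}}

```text
clock: 22.23
eef_pos: [0.5696, 0.04, 0.0497]
tool_rot: [0.038, 0.999, -0.001, 0.022]
ft_force: [-5.1, 2.0, 2.0]
grip_width: 0.014
grasp_force: 62.3
```

Request:
{"fn": "move_arm", "kwargs": {"deltas": [[0.3, 0, 0, 0, 0, 0, 0], [0.3, 0, 0, 0, 0, 0, 0], [0.3, 0, 0, 0, 0, 0, 0], [0.4, 0.5, 0, -10, 0, 0, 0], [0.4, 1, 0, -20, 0, 0, 0], [0.4, 1, 0, -20, 0, 0, 0], [0.4, 1, 0, -20, 0, 0, 0], [0.6, 1, 0, -25, 0, 0, 0], [0.6, 0, 0, -25, 0, 2.7, 0], [0.6, 0, 0, 0, 0, 0, 0]]}}

```text
clock: 23.07
eef_pos: [0.5645, 0.0405, 0.1766]
tool_rot: [0.038, 0.999, 0.0, 0.005]
ft_force: [1.2, -0.1, 0.7]
grip_width: 0.0512
grasp_force: 0.0
```

Run:
```python
from h import *
o=st();c,im=shot("wrist","w9.png")
for q in("carrier","probe_1"):
  for r in bot.outline_of(q,"wrist")[:3]:
    m=r["pixels"];h=cv2.convexHull(max(cv2.findContours(m.astype(np.uint8),0,2)[0],key=cv2.contourArea));a=cv2.approxPolyDP(h,4,True)[:,0,:]
    print(q,round(r["conf"],2),r["rect"],a.tolist())
# measured front-edge of base: bright/dark transition; predicted
print("front base corners pred",proj(c,rect(CX,CY,CA,.05,.07,.02))[[0,3]],"plate top front",proj(c,rect(CX,CY,CA,.033,.07,.07))[[0,3]],"head rear top",proj(c,[eye(.055,.05,.053,0)[0]]))
print(delta([.4396,-.3559,.2],down(np.pi+np.radians(5.1))))
```

```text
23.0667 [0.5645 0.0405 0.1766] eul [[-0.997, 0.077, 0.01], [0.077, 0.997, 0.001], [-0.01, 0.001, -1.0]] F [ 1.2 -0.1  0.7] 0.0512 0.0
carrier 0.57 [186.5, 194.3, 153.2, 131.0] [[188, 232], [211, 196], [336, 199], [337, 294], [291, 324], [266, 323], [195, 289]]
carrier 0.4 [101.6, 2.4, 76.5, 38.1] [[182, 31], [173, 39], [115, 36], [102, 25], [99, 0], [178, 0]]
carrier 0.15 [304.1, 0.0, 97.5, 40.0] [[402, 0], [392, 20], [363, 41], [326, 34], [304, 1]]
probe_1 0.6 [318.1, 175.0, 14.0, 102.1] [[329, 172], [332, 222], [322, 226], [317, 221], [317, 175]]
front base corners pred [[204.76203211 197.66198277]
 [336.29023143 197.50646719]] plate top front [[185.5955076  231.24198084]
 [338.4882872  231.03497429]] head rear top [[322.05172953 173.52081168]]
(array([  90.8, -404.4,  -29.9]), array([-0.  ,  0.12, -9.5 ]))
```

```bash
cat >> h.py <<'E'
def edge(c,im,xl,y0,y1,z,hw=7):
    "vertical-gradient edge along carrier-frame line x=xl, from y0..y1 at height z; returns frame x offset and slope"
    g=cv2.GaussianBlur(cv2.cvtColor(im,cv2.COLOR_BGR2GRAY),(3,3),0).astype(float);co,si=np.cos(CA),np.sin(CA);out=[]
    for y in np.linspace(y0,y1,40):
        w=np.array([CX+co*xl-si*y,CY+si*xl+co*y,z]);u,v=proj(c,w)[0];u=int(round(u));r0=int(round(v))-hw
        if u<0 or u>639 or r0<1: continue
        d=np.abs(np.diff(g[r0:r0+2*hw+1,u]));k=d.argmax()
        p=onz(c,u,r0+k+.5,z);q=np.array([p[0]-CX,p[1]-CY]);out.append((co*q[0]+si*q[1],-si*q[0]+co*q[1]))
    o=np.array(out);f=np.polyfit(o[:,1],o[:,0],1);
    k=np.abs(o[:,0]-np.polyval(f,o[:,1]));k=k<=np.median(k)*2.5+1e-4;f=np.polyfit(o[k,1],o[k,0],1);return np.round(f,4),k.sum()
E
python3 - <<'E'
from h import *
c=bot.calibration("wrist");im=cv2.imread("pics/w9.png")
print("base",edge(c,im,-.05,-.065,.035,.02),"plate top",edge(c,im,-.033,-.06,.02,.07,5))
print(edge(c,im,-.033,-.06,-.012,.07,5))
E
```

```text
base (array([ 0.0008, -0.0543]), np.int64(21)) plate top (array([ 0.0116, -0.0371]), np.int64(36))
(array([ 0.0008, -0.0376]), np.int64(33))
```

Request:
{"fn": "move_arm", "kwargs": {"deltas": [[0.6, 8, -20, -5, 0, 0, 0], [0.6, 8, -36, -5, 0, 0, 0], [0.6, 9, -38, -5, 0, 0, 0], [0.6, 10, -39, -5, 0, 0, 0], [0.6, 10, -39, -5, 0, 0, 0], [0.6, 10, -39, -5, 0, 0, 0], [0.6, 10, -39, 0, 0, 0, 0], [0.6, 10, -39, 0, 0, 0, 0], [0.6, 8, -39, 0, 0, 0, 0], [0.6, 8, -38, 0, 0, 0, 0]]}}

```text
clock: 24.05
eef_pos: [0.4401, -0.3188, 0.1984]
tool_rot: [0.038, 0.999, 0.001, -0.001]
ft_force: [0.1, -0.7, -0.0]
grip_width: 0.0513
grasp_force: 0.0
```

Request:
{"fn": "move_arm", "kwargs": {"deltas": [[0.6, 0, -20, 0, 0, 0, -5], [0.6, 0, -18, 0, 0, 0, -4.5], [0.6, 0, 0, 0, 0, 0, 0], [0.6, 0, 0, 0, 0, 0, 0]]}}

```text
clock: 24.38
eef_pos: [0.4395, -0.3556, 0.1981]
tool_rot: [-0.043, 0.999, 0.001, -0.001]
ft_force: [0.5, 0.5, -0.0]
grip_width: 0.0512
grasp_force: 0.0
```

Run:
```python
from h import *
o=st();c,im=shot("wrist","w10.png")
for r in bot.outline_of("probe_1","wrist")[:3]:
    m=r["pixels"];ys,xs=np.nonzero(m);yy,xx=np.nonzero(m&(im.max(axis=2)<70))
    if len(xx)<50: continue
    l=cv2.minAreaRect(np.c_[xx,yy].astype(np.float32));hc=onz(c,*l[0],.012)
    tip=onz(c,xs[ys>=ys.max()-1].mean(),ys.max(),.004)
    print(round(r["conf"],2),r["rect"],l[0],l[1],np.round(hc,4),"tip",np.round(tip,4),np.linalg.norm(tip-hc),np.degrees(np.arctan2(*(tip-hc)[[1,0]])))
print(delta([.4396,-.3559,.011],down(np.pi+np.radians(5.1))))
```

```text
24.3833 [ 0.4395 -0.3556  0.1981] eul [[-0.996, -0.086, -0.002], [-0.086, 0.996, 0.002], [0.002, 0.002, -1.0]] F [ 0.5  0.5 -0. ] 0.0512 0.0
0.84 [616.7, 299.6, 22.6, 35.9] (627.9999389648438, 317.9999694824219) (41.99999237060547, 21.999996185302734) [0.5905 0.0718 0.012 ] tip [0.6302 0.104  0.004 ] 0.05174598759957544 39.05541195268629
0.78 [315.6, 161.1, 17.2, 104.4] (322.5, 183.5) (43.0, 13.0) [ 0.4401 -0.3555  0.012 ] tip [ 0.5485 -0.3469  0.004 ] 0.10902249424342601 4.542485486782052
(array([  0.3,  -1.9, 187.7]), array([ 0.1 , -0.08, -0.01]))
```

Request:
{"fn": "move_arm", "kwargs": {"deltas": [[0.6, 0, 0, 15, 0, 0, 0], [0.6, 0, 0, 25, 0, 0, 0], [0.6, 0, 0, 30, 0, 0, 0], [0.6, 0, 0, 30, 0, 0, 0], [0.6, 0, 0, 25, 0, 0, 0], [0.6, 0, 0, 20, 0, 0, 0], [0.6, 0, 0, 20, 0, 0, 0], [0.6, 0, 0, 0, 0, 0, 0], [0.6, 0, 0, 0, 0, 0, 0]]}}

```text
clock: 25.23
eef_pos: [0.4399, -0.3535, 0.0339]
tool_rot: [-0.045, 0.999, 0.001, -0.001]
ft_force: [0.2, -0.4, 0.5]
grip_width: 0.051
grasp_force: 0.0
```

Run:
```python
from h import *
o=st();print(delta([.4400,-.3556,.012],down(np.pi+np.radians(4.8))))
```

```text
25.2333 [ 0.4399 -0.3535  0.0339] eul [[-0.996, -0.09, -0.003], [-0.091, 0.996, 0.002], [0.002, 0.002, -1.0]] F [ 0.2 -0.4  0.5] 0.051 0.0
(array([ 0. , -2.2, 21.9]), array([ 0.14, -0.14,  0.39]))
```

Request:
{"fn": "move_arm", "kwargs": {"deltas": [[0.6, 0, -2, 10, 0, 0, 0], [0.6, 0, 0, 9, 0, 0, 0], [0.6, 0, 0, 3, 0, 0, 0], [0.6, 0, 0, 0, 0, 0, 0], [0, 0, 0, 0, 0, 0, 0], [0, 0, 0, 0, 0, 0, 0], [0, 0, 0, 0, 0, 0, 0], [0, 0, 0, 0, 0, 0, 0], [0, 0, 0, 0, 0, 0, 0]]}}

```text
clock: 25.98
eef_pos: [0.441, -0.3578, 0.0134]
tool_rot: [-0.045, 0.999, -0.0, 0.0]
ft_force: [0.1, 0.6, 2.9]
grip_width: 0.0143
grasp_force: 62.2
```

Request:
{"fn": "move_arm", "kwargs": {"deltas": [[0, 0, 0, -10, 0, 0, 0], [0, 0, 0, -20, 0, 0, 0], [0, 0, 0, -25, 0, 0, 0], [0, 0, 0, -25, 0, 0, 0], [0, 0, 0, -15, 0, 0, 0], [0, 0, 0, 0, 0, 0, 5], [0, 0, 0, 0, 0, 0, 4.4], [0, 0, 0, 0, 0, -2.7, 0], [0, 0, 0, 0, 0, 0, 0]]}}

```text
clock: 26.73
eef_pos: [0.4398, -0.3572, 0.1083]
tool_rot: [0.038, 0.999, -0.001, 0.024]
ft_force: [0.0, 0.4, -1.2]
grip_width: 0.0138
grasp_force: 61.9
```

Run:
```python
from h import *
st();p,Rm=eye(-.055,.125);print(p,delta(p,Rm))
```

```text
26.7333 [ 0.4398 -0.3572  0.1083] eul [[-0.996, 0.075, 0.047], [0.075, 0.997, -0.004], [-0.048, -0.0, -0.999]] F [ 0.   0.4 -1.2] 0.0138 61.9
[ 0.45908011 -0.06214479  0.0494    ] (array([  5.7, 295.6,  58.7]), array([0.  , 0.03, 0.04]))
```

Request:
{"fn": "move_arm", "kwargs": {"deltas": [[0, 1, 15, 0, 0, 0, 0], [0, 1, 30, 0, 0, 0, 0], [0, 1, 33, 0, 0, 0, 0], [0, 1, 35, 0, 0, 0, 0], [0, 1, 35, 0, 0, 0, 0], [0, 1, 35, 0, 0, 0, 0], [0, 0, 35, 0, 0, 0, 0], [0, 0, 32, 0, 0, 0, 0], [0, 0, 30, 0, 0, 0, 0], [0, 0, 15, 0, 0, 0, 0]]}}

```text
clock: 27.57
eef_pos: [0.4565, -0.0598, 0.1079]
tool_rot: [0.036, 0.999, -0.0, 0.023]
ft_force: [0.2, -0.2, -0.2]
grip_width: 0.0142
grasp_force: 61.9
```

Request:
{"fn": "move_arm", "kwargs": {"deltas": [[0, 0, 0, 20, 0, 0, 0], [0, 0, 0, 20, 0, 0, 0], [0, 0, 0, 17, 0, 0, 0], [0, 0, 0, 0, 0, 0, 0], [0, 0, 0, 0, 0, 0, 0]]}}

```text
clock: 27.98
eef_pos: [0.4586, -0.0628, 0.0502]
tool_rot: [0.037, 0.999, -0.001, 0.022]
ft_force: [-0.3, 1.7, -0.6]
grip_width: 0.0142
grasp_force: 61.9
```

Run:
```python
from h import *
st();p,Rm=eye(-.055,.125,dz=.0054);print(p,delta(p,Rm))
```

```text
27.9833 [ 0.4586 -0.0628  0.0502] eul [[-0.996, 0.074, 0.044], [0.074, 0.997, -0.003], [-0.044, -0.0, -0.999]] F [-0.3  1.7 -0.6] 0.0142 61.9
[ 0.45908011 -0.06214479  0.0504    ] (array([-0.5,  0.7, -0.2]), array([-0.  , -0.17,  0.09]))
```

Run:
```python
from h import *
c,im=shot("top","t7.png");a=cv2.imread("pics/t6.png")
P=np.round(proj(c,rect(CX,CY,CA,.063,.085,.03))).astype(int);x0,y0=P.min(0)-6;x1,y1=P.max(0)+6;x1+=0;y0-=25
d=cv2.absdiff(im,a).max(axis=2)[y0:y1,x0:x1];print(x0,y0,d.shape)
for r in d[::3,::3]: print("".join("#" if v>40 else "." for v in r))
print(np.round(proj(c,bot.get_obs()["eef_pos"])[0]))
```

```text
275 144 (83, 73)
.........................
.........................
.........................
.........................
.........................
.........................
.........................
.........................
.........................
...##....................
....#....................
...#.#####...............
...#.#########..##.......
..##.#########.##........
.#.#.#########..#........
.###.##########.##.......
.##############.#........
.##############.#........
.###.##########.#........
.#.#.#############.......
.#.##############........
.#.##################....
.#.############.#........
.#.##########.######.....
...############.#.##.....
.#..###########.#........
....#########.#.#........
..#..########............
[326. 253.]
```

Run:
```python
from h import *
c=bot.calibration("top")
for f in("t6.png","t7.png"):
    im=cv2.imread("pics/"+f);g=cv2.cvtColor(im,cv2.COLOR_BGR2GRAY)
    print(f,"tongue row scan")
    print(g[165:205:2,285:350:2])
print(proj(c,[eye(0,-.033-.112,.02,0)[0],eye(.02,-.033-.105,.02,0)[0],eye(-.02,-.033-.105,.02,0)[0]]))
```

```text
t6.png tongue row scan
[[154 154 152 152 155 153 155 156 154 153 154 153 148 148 133 128 140 147
  149 153 154 155 154 155 154 152 151 154 154 155 152 154 154]
 [153 152 153 152 154 154 155 157 153 153 155 155 149 143 141 153 138 145
  142 153 154 155 154 154 153 154 152 153 154 153 153 154 155]
 [143 153 154 156 155 156 154 155 154 158 152 155 148 148 153 155 151 146
  150 154 153 154 156 154 153 154 153 154 156 153 153 153 152]
 [138 137 140 151 153 152 152 150 152 150 151 154 148 145 146 148 142 137
  112 133 141 152 155 154 153 153 154 153 154 154 154 154 153]
 [156 135 124 138 138 139 137 139 136 137 136 139 135 133 136 136 141 148
  108 143 145 146 155 153 154 153 154 152 156 153 154 153 153]
 [171 128 144 158 157 155 155 155 154 155 153 153 154 151 153 139 143 160
  111 160 157 149 154 154 152 154 153 154 154 153 152 153 154]
 [176 130 157 170 169 167 168 169 168 166 167 166 164 165 167 146 155 168
  118 171 170 151 155 156 155 156 156 154 153 153 154 152 153]
 [181 134 170 178 176 177 178 176 176 176 175 175 176 174 175 156 159 174
  122 177 172 136 137 145 152 151 149 149 15
[... 3815 characters left out ...]

  150 148 151 150 148 149 146 147 108 119 142 156 157 154 155]
 [117 117 139 153 138 150 155 154 155 153 154 153 105  61  72 140 152 148
  150 150 151 149 151 151 151 147 111 121 146 157 156 155 154]
 [117 113 143 150 140 145 151 153 153 151 153 154 103  59  75 142 150 149
  151 151 150 152 149 151 150 150 125 119 146 157 160 154 157]
 [115 112 143 142 141 145 152 152 150 151 151 151  90  61  81 150 149 148
  147 150 148 148 148 148 148 141 117 112 148 155 155 154 156]
 [116 131 149 147 142 144 153 152 151 152 153 149  85  61  88 150 152 152
  151 151 150 150 149 149 150 133 117 122 156 156 155 155 156]]
[[314.97761893 161.53116987]
 [308.16151128 163.2941627 ]
 [321.40870943 164.35569072]]
```

Visible parts of the carrier are unchanged between the two top views; inserting.

Request:
{"fn": "move_arm", "kwargs": {"deltas": [[0, -5, 0.5, 0.2, 0, 0, 0], [0, -6, 0, 0.3, 0, 0, 0], [0, -6, 0, 0.3, 0, 0, 0], [0, -6, 0, 0.3, 0, 0, 0], [0, -6, 0, 0.3, 0, 0, 0], [0, 0, 0, 0, 0, 0, 0]]}}

```text
clock: 28.53
eef_pos: [0.4905, -0.0649, 0.051]
tool_rot: [0.037, 0.999, -0.001, 0.025]
ft_force: [-0.0, 0.6, -0.5]
grip_width: 0.0142
grasp_force: 61.9
```

Request:
{"fn": "move_arm", "kwargs": {"deltas": [[0, -7, 0, 0.3, 0, 0, 0], [0, -7, 0, 0.3, 0, 0, 0], [0, -7, 0, 0.3, 0, 0, 0], [0, -6, 0, 0.3, 0, 0, 0], [0, -6, 0, 0.3, 0, 0, 0], [0, 0, 0, 0, 0, 0, 0]]}}

```text
clock: 29.03
eef_pos: [0.5231, -0.0673, 0.0507]
tool_rot: [0.037, 0.999, -0.001, 0.024]
ft_force: [-0.5, -0.7, -0.9]
grip_width: 0.014
grasp_force: 61.9
```

Request:
{"fn": "move_arm", "kwargs": {"deltas": [[0, -6, 0, 0.3, 0, 0, 0], [0, -6, 0, 0.3, 0, 0, 0], [0, -6, 0, 0.3, 0, 0, 0], [0, -6, 0, 0.3, 0, 0, 0], [0, -6, 0, 0.3, 0, 0, 0], [0, -3, 0, 0.1, 0, 0, 0], [0, 0, 0, 0, 0, 0, 0]]}}

```text
clock: 29.62
eef_pos: [0.5553, -0.0697, 0.0506]
tool_rot: [0.037, 0.999, -0.001, 0.024]
ft_force: [-0.2, -0.3, -0.9]
grip_width: 0.0141
grasp_force: 61.9
```

Request:
{"fn": "move_arm", "kwargs": {"deltas": [[0, -1.5, 0, 0, 0, 0, 0], [0, -1.5, 0, 0, 0, 0, 0], [0, -1, 0, 0, 0, 0, 0], [0, 0, 0, 0, 0, 0, 0]]}}

```text
clock: 29.95
eef_pos: [0.5584, -0.0699, 0.0508]
tool_rot: [0.037, 0.999, -0.001, 0.024]
ft_force: [-0.7, -0.5, 0.0]
grip_width: 0.0144
grasp_force: 61.9
```

Request:
{"fn": "move_arm", "kwargs": {"deltas": [[0, -1, 0, 0, 0, 0, 0], [0, -1, 0, 0, 0, 0, 0], [0, 0, 0, 0, 0, 0, 0]]}}

```text
clock: 30.2
eef_pos: [0.5598, -0.07, 0.0507]
tool_rot: [0.037, 0.999, -0.001, 0.023]
ft_force: [-1.4, 0.3, 0.4]
grip_width: 0.0139
grasp_force: 62.1
```

Request:
{"fn": "move_arm", "kwargs": {"deltas": [[0, -1, 0, 0, 0, 0, 0], [0, -1, 0, 0, 0, 0, 0], [0, 0, 0, 0, 0, 0, 0], [0, 0, 0, 0, 0, 0, 0]]}}

```text
clock: 30.53
eef_pos: [0.5619, -0.0705, 0.0506]
tool_rot: [0.038, 0.999, -0.001, 0.023]
ft_force: [-2.8, -1.5, -0.1]
grip_width: 0.014
grasp_force: 62.0
```

Request:
{"fn": "move_arm", "kwargs": {"deltas": [[0, -1, 0, 0, 0, 0, 0], [0, 0, 0, 0, 0, 0, 0], [0, 0, 0, 0, 0, 0, 0]]}}

```text
clock: 30.78
eef_pos: [0.5624, -0.0705, 0.0506]
tool_rot: [0.038, 0.999, -0.001, 0.023]
ft_force: [-4.7, -1.4, 0.5]
grip_width: 0.014
grasp_force: 62.1
```

Request:
{"fn": "move_arm", "kwargs": {"deltas": [[0.3, 0, 0, 0, 0, 0, 0], [0.3, 0, 0, 0, 0, 0, 0], [0.3, 0, 0, 0, 0, 0, 0], [0.4, 0.5, 0, -10, 0, 0, 0], [0.4, 1, 0, -20, 0, 0, 0], [0.4, 1, 0, -20, 0, 0, 0], [0.4, 1, 0, -20, 0, 0, 0], [0.6, 1, 10, -25, 0, 0, 0], [0.6, 0, 20, -25, 0, 2.7, 0], [0.6, 0, 20, 0, 0, 0, 0]]}}

```text
clock: 31.62
eef_pos: [0.5608, -0.0197, 0.1775]
tool_rot: [0.038, 0.999, 0.0, 0.005]
ft_force: [1.8, 0.1, 0.6]
grip_width: 0.0506
grasp_force: 0.0
```

Run:
```python
from h import *
o=st();print(delta([CX,CY,.176],down(np.pi+CA)))
```

```text
31.6167 [ 0.5608 -0.0197  0.1775] eul [[-0.997, 0.076, 0.01], [0.076, 0.997, -0.0], [-0.01, 0.001, -1.0]] F [1.8 0.1 0.6] 0.0506 0.0
(array([-59.8,   5. ,   2.1]), array([ 0.04,  0.57, -0.02]))
```

Run:
```python
from h import *
o=st();c,im=shot("wrist","w11.png")
x,y,w,h=190,130,260,195;s=3
v=cv2.resize(im[y:y+h,x:x+w],None,fx=s,fy=s,interpolation=cv2.INTER_CUBIC)
co,si=np.cos(CA),np.sin(CA);cx,cy=CX+.0015*co,CY+.0015*si
wire(v,c,rect(cx,cy,CA,.05,.07,.02),(0,0,255),s,(x,y))
wire(v,c,rect(cx,cy,CA,.033,.007,.086),(0,255,0),s,(x,y))
wire(v,c,rect(cx,cy,CA,.033,.07,.07),(255,0,255),s,(x,y))
for yy in(.055,-.055):
  a=[cx+co*(-.058)-si*yy,cy+si*(-.058)+co*yy];wire(v,c,rect(*a,CA,.025,.008,.053),(0,255,255),s,(x,y))
cv2.imwrite("pics/w11c.png",v)
```

```text
31.6167 [ 0.5608 -0.0197  0.1775] eul [[-0.997, 0.076, 0.01], [0.076, 0.997, -0.0], [-0.01, 0.001, -1.0]] F [1.8 0.1 0.6] 0.0506 0.0
```

View pics/w11c.png

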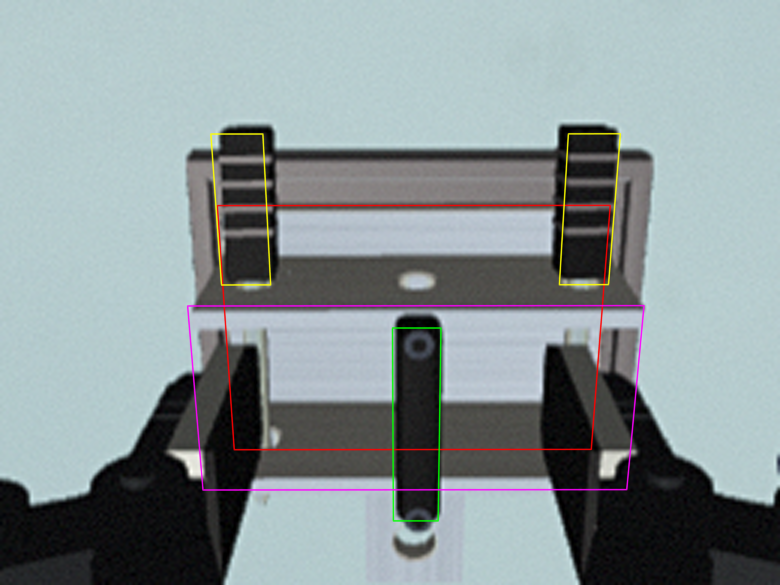

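Both probes pass through both plates, but a bright crescent at (250,285) and (580,285) hints at a gap of 1–2 mm under the heads. I'll press each head home with closed fingers.

Run:
```python
from h import *
im=cv2.imread("pics/w11.png");g=cv2.cvtColor(im,cv2.COLOR_BGR2GRAY)
print(g[216:236,[268,270,273,276,325,328,331,381,384,386]])
for y in(-.055,.055): print(eye(y,.081,.048,0)[0],delta(eye(y,.081,.048,0)[0],down(np.pi+CA)))
```

```text
[[ 39  40  36  41  70  73  77  25  26  25]
 [ 41  34  40  34  76  77  75  28  30  25]
 [ 42  40  42  40  77  72  76  23  26  21]
 [ 39  38  37  35  76  79  71  24  26  26]
 [ 37  39  39  35  91 110  97  23  24  22]
 [ 38  38  34  34 140 164 151  18  17  18]
 [ 37  37  36  39 180 188 188  35  35  44]
 [ 42  71  80  74 190 193 192 149 153 143]
 [ 83 123 159 146 194 193 196 177 182 169]
 [ 89 133 185 152 175 198 181 150 170 150]
 [ 84  99 129 103 116 134 117 101 108 105]
 [ 79  79  79  74  75  74  75  79  76  74]
 [ 76  75  74  79  79  75  79  76  78  78]
 [ 79  79  78  80  76  76  77  78  77  74]
 [ 74  78  79  75  76  76  79  79  79  75]
 [ 71  75  74  75  73  73  74  70  72  74]
 [ 77  74  75  72  81  81  81  77  78  76]
 [121 122 121 121 146 150 147 143 144 148]
 [182 184 183 183 131 129 131 192 190 192]
 [198 197 196 196  55  57  54 200 198 201]]
[ 0.5029531  -0.06548557  0.048     ] (array([ 54.9, -54.3, 126.6]), array([0.21, 0.51, 0.22]))
[0.51130505 0.0441969  0.048     ] (array([ 54.4,  55.7, 127. ]), array([0.21, 0.51, 0.22]))
```

Request:
{"fn": "move_arm", "kwargs": {"deltas": [[0, 20, -18, 0, 0, 0, 0], [0, 20, -18, 0, 0, 0.5, 0], [0, 15, -18, 0, 0, 0, 0], [0, 0, 0, 30, 0, 0, 0], [0, 0, 0, 35, 0, 0, 0], [0, 0, 0, 35, 0, 0, 0], [0, 0, 0, 25, 0, 0, 0], [0, 0, 0, 0, 0, 0, 0], [0, 0, 0, 0, 0, 0, 0]]}}

```text
clock: 32.42
eef_pos: [0.4961, -0.0691, 0.0454]
tool_rot: [0.037, 0.999, 0.0, -0.006]
ft_force: [0.1, -0.1, 0.9]
grip_width: -0.0003
grasp_force: 0.0
```

Request:
{"fn": "move_arm", "kwargs": {"deltas": [[0, -6, 0, 0, 0, 0, 0], [0, -6, 0, 0, 0, 0, 0], [0, -4, 0, 0, 0, 0, 0], [0, 0, 0, 0, 0, 0, 0]]}}

```text
clock: 32.75
eef_pos: [0.5159, -0.0708, 0.0474]
tool_rot: [0.037, 0.999, -0.0, -0.002]
ft_force: [1.0, 0.1, -0.7]
grip_width: 0.0
grasp_force: 0.0
```

Request:
{"fn": "move_arm", "kwargs": {"deltas": [[0, -1, 0, 0, 0, 0, 0], [0, -1, 0, 0, 0, 0, 0], [0, 0, 0, 0, 0, 0, 0]]}}

```text
clock: 33.0
eef_pos: [0.5151, -0.0707, 0.0458]
tool_rot: [0.037, 0.999, 0.0, -0.004]
ft_force: [0.7, 0.1, 0.3]
grip_width: 0.0001
grasp_force: 0.0
```

Request:
{"fn": "move_arm", "kwargs": {"deltas": [[0, -1, 0, 0, 0, 0, 0], [0, -1, 0, 0, 0, 0, 0], [0, 0, 0, 0, 0, 0, 0]]}}

```text
clock: 33.25
eef_pos: [0.517, -0.0708, 0.0456]
tool_rot: [0.037, 0.999, 0.0, -0.004]
ft_force: [0.2, 1.2, 0.3]
grip_width: -0.0001
grasp_force: 0.0
```

Request:
{"fn": "move_arm", "kwargs": {"deltas": [[0, -2, 2, 0, 0, 0, 0], [0, -2, 0, 0, 0, 0, 0], [0, 0, 0, 0, 0, 0, 0]]}}

```text
clock: 33.5
eef_pos: [0.5216, -0.0691, 0.0456]
tool_rot: [0.037, 0.999, 0.0, -0.004]
ft_force: [0.7, -0.3, -0.0]
grip_width: -0.0001
grasp_force: 0.0
```

Request:
{"fn": "move_arm", "kwargs": {"deltas": [[0, -1, 0, 0, 0, 0, 0], [0, -1, 0, 0, 0, 0, 0], [0, 0, 0, 0, 0, 0, 0]]}}

```text
clock: 33.75
eef_pos: [0.5233, -0.0693, 0.0455]
tool_rot: [0.037, 0.999, 0.0, -0.004]
ft_force: [-0.1, 0.0, 0.1]
grip_width: -0.0003
grasp_force: 0.0
```

Request:
{"fn": "move_arm", "kwargs": {"deltas": [[0, -1, 0, 0, 0, 0, 0], [0, -1, 0, 0, 0, 0, 0], [0, 0, 0, 0, 0, 0, 0]]}}

```text
clock: 34.0
eef_pos: [0.5248, -0.0695, 0.0454]
tool_rot: [0.037, 0.999, 0.0, -0.005]
ft_force: [-0.9, 0.0, -1.0]
grip_width: -0.0001
grasp_force: 0.2
```

Request:
{"fn": "move_arm", "kwargs": {"deltas": [[0, -1, 0, 0, 0, 0, 0], [0, -1, 0, 0, 0, 0, 0], [0, 0, 0, 0, 0, 0, 0]]}}

```text
clock: 34.25
eef_pos: [0.5251, -0.0695, 0.045]
tool_rot: [0.037, 0.999, 0.0, -0.006]
ft_force: [-5.2, 0.2, 2.9]
grip_width: -0.0001
grasp_force: 2.5
```

Request:
{"fn": "move_arm", "kwargs": {"deltas": [[0, -1, 0, 0, 0, 0, 0], [0, -1, 0, 0, 0, 0, 0], [0, 0, 0, 0, 0, 0, 0]]}}

```text
clock: 34.5
eef_pos: [0.5252, -0.0695, 0.0447]
tool_rot: [0.037, 0.999, 0.0, -0.008]
ft_force: [-10.0, 0.2, 5.0]
grip_width: 0.0001
grasp_force: 4.5
```

Request:
{"fn": "move_arm", "kwargs": {"deltas": [[0, -1, 0, 0, 0, 0, 0], [0, -1, 0, 0, 0, 0, 0], [0, 0, 0, 0, 0, 0, 0]]}}

```text
clock: 34.75
eef_pos: [0.5253, -0.0696, 0.0444]
tool_rot: [0.038, 0.999, 0.0, -0.01]
ft_force: [-12.2, -0.1, 7.2]
grip_width: -0.0001
grasp_force: 6.4
```

Request:
{"fn": "move_arm", "kwargs": {"deltas": [[0, 10, 0, 0, 0, 0, 0], [0, 15, 0, 0, 0, 0, 0], [0, 0, 0, -35, 0, 0, 0], [0, 0, 20, 0, 0, 0, 0], [0, 0, 35, 0, 0, 0, 0], [0, 0, 35, 0, 0, 0, 0], [0, 0, 22, 0, 0, 0, 0], [0, 0, 0, 20, 0, 0, 0], [0, 0, 0, 15, 0, 0, 0], [0, 0, 0, 0, 0, 0, 0]]}}

```text
clock: 35.58
eef_pos: [0.5129, 0.0443, 0.0433]
tool_rot: [0.037, 0.999, -0.0, -0.006]
ft_force: [-1.2, 0.3, -0.5]
grip_width: -0.0003
grasp_force: 0.0
```

Run:
```python
from h import *
st();print(delta(eye(.055,.066,.048,0)[0],down(np.pi+CA)))
```

```text
35.5833 [0.5129 0.0443 0.0433] eul [[-0.997, 0.073, -0.012], [0.073, 0.997, 0.0], [0.012, -0.001, -1.0]] F [-1.2  0.3 -0.5] -0.0003 0.0
(array([-13.4,  -0.3,  -4.9]), array([-0.03, -0.71,  0.16]))
```

Request:
{"fn": "move_arm", "kwargs": {"deltas": [[0, -5, 0, -2, 0, 0, 0], [0, -5, 0, -2, 0, 0, 0], [0, -4, 0, 0, 0, 0, 0], [0, -2, 0, 0, 0, 0, 0], [0, 0, 0, 0, 0, 0, 0]]}}

```text
clock: 36.0
eef_pos: [0.532, 0.0422, 0.0504]
tool_rot: [0.038, 0.999, 0.0, -0.003]
ft_force: [0.2, -0.1, -0.5]
grip_width: 0.0001
grasp_force: 0.0
```

Request:
{"fn": "move_arm", "kwargs": {"deltas": [[0, -1.5, 0, 0, 0, 0, 0], [0, -1.5, 0, 0, 0, 0, 0], [0, 0, 0, 0, 0, 0, 0]]}}

```text
clock: 36.25
eef_pos: [0.5333, 0.0421, 0.0495]
tool_rot: [0.037, 0.999, 0.0, -0.005]
ft_force: [-0.7, -0.3, -0.1]
grip_width: -0.0001
grasp_force: 0.1
```

Request:
{"fn": "move_arm", "kwargs": {"deltas": [[0, -1, 0, 0, 0, 0, 0], [0, -1, 0, 0, 0, 0, 0], [0, 0, 0, 0, 0, 0, 0]]}}

```text
clock: 36.5
eef_pos: [0.5337, 0.042, 0.049]
tool_rot: [0.037, 0.999, 0.0, -0.006]
ft_force: [-4.6, 0.7, 1.5]
grip_width: -0.0001
grasp_force: 2.5
```

Request:
{"fn": "move_arm", "kwargs": {"deltas": [[0, -1, 0, 0, 0, 0, 0], [0, -1, 0, 0, 0, 0, 0], [0, 0, 0, 0, 0, 0, 0]]}}

```text
clock: 36.75
eef_pos: [0.5338, 0.0419, 0.0486]
tool_rot: [0.037, 0.999, -0.0, -0.008]
ft_force: [-8.3, 0.3, 3.5]
grip_width: -0.0
grasp_force: 4.4
```

Request:
{"fn": "move_arm", "kwargs": {"deltas": [[0, 10, 0, 0, 0, 0, 0], [0, 15, 0, 0, 0, 0, 0], [0.6, 0, -10, -35, 0, 0, 0], [0.6, 0, -20, -35, 0, 0, 0], [0.6, -20, -30, -35, 0, 0, 0], [0.6, -25, 0, -25, 0, 0, 0], [0.6, -10, 0, 0, 0, 0, 0], [0.6, 0, 0, 0, 0, 0, 0]]}}

```text
clock: 37.42
eef_pos: [0.5655, -0.0156, 0.1759]
tool_rot: [0.038, 0.999, 0.0, 0.0]
ft_force: [0.4, -0.0, -0.6]
grip_width: 0.0514
grasp_force: 0.0
```

Run:
```python
from h import *
o=st();c,im=shot("wrist","w12.png");g=cv2.cvtColor(im,cv2.COLOR_BGR2GRAY)
def col(xc,y,d=.0):
    P=[eye(y,.0-d,z,0)[0] for z in np.arange(.030,.074,.002)]
    q=proj(c,P);return [int(g[int(round(v)),int(round(u))]) for u,v in q]
for y in(.055,.052,0,-.052,-.055): print(y,col(0,y,.002))
print(proj(c,[eye(y,-.002,.045,0)[0] for y in(.055,0,-.055)]).round())
u=[int(round(v)) for v in proj(c,[eye(y,-.002,.05,0)[0] for y in(.055,.05,0,-.05,-.055)])[:,0]]
r=int(proj(c,[eye(0,-.002,.045,0)[0]])[0,1]);print(r,u);print(g[r-12:r+20,u])
```

```text
37.4167 [ 0.5655 -0.0156  0.1759] eul [[-0.997, 0.076, 0.0], [0.076, 0.997, 0.0], [-0.0, 0.0, -1.0]] F [ 0.4 -0.  -0.6] 0.0514 0.0
0.055 [23, 27, 28, 28, 25, 23, 23, 22, 26, 26, 121, 173, 168, 167, 109, 74, 73, 77, 76, 75, 71, 99]
0.052 [16, 12, 15, 15, 20, 26, 26, 18, 18, 18, 53, 148, 132, 157, 104, 77, 76, 78, 78, 78, 70, 98]
0 [68, 72, 76, 76, 76, 108, 108, 163, 187, 187, 191, 196, 176, 176, 118, 76, 75, 83, 83, 74, 72, 105]
-0.052 [36, 35, 35, 35, 36, 37, 38, 33, 33, 113, 113, 169, 165, 165, 109, 77, 77, 77, 77, 76, 75, 100]
-0.055 [38, 37, 43, 43, 32, 38, 33, 35, 40, 119, 119, 181, 174, 174, 97, 77, 76, 81, 81, 77, 71, 103]
[[379. 219.]
 [323. 219.]
 [268. 219.]]
219 [379, 374, 323, 272, 267]
[[ 19  15 195  37  34]
 [ 25  12 194  30  30]
 [ 25  15 192  37  37]
 [ 25  16 188  36  35]
 [ 26  17 191  36  35]
 [ 26  21 180  34  37]
 [ 29  17 115  38  34]
 [ 26  15  68  36  35]
 [ 23  23  72  32  41]
 [ 26  15  76  35  38]
 [ 22  20  76  36  38]
 [ 27  20 108  37  34]
 [ 20  11 163  32  32]
 [ 26  25 187  28  38]
 [121 103 191  81 119]
 [176 151 196 134 181]
 [171 113 176 125 173]
 [114  79 118  88 116]
 [ 72  79  76  76  77]
 [ 76  79  75  76  76]
 [ 78  76  83  74  77]
 [ 75  73  74  73  76]
 [ 72  73  72  73  73]
 [103 100 105  97 101]
 [175 175 182 176 177]
 [200 201 132 202 201]
 [198 198  31 194 193]
 [196 195   0 194 193]
 [194 197   8 195 193]
 [192 195   6 188 191]
 [182 193  36 168 175]
 [178 191  71 163 166]]
```

Run:
```python
from h import *
c=bot.calibration("wrist");im=cv2.imread("pics/w12.png");g=cv2.cvtColor(im,cv2.COLOR_BGR2GRAY).astype(float)
def find(y,back,z,thr=None,hw=9):
    u,v=proj(c,[eye(y,back,z,0)[0]])[0];rows=np.arange(int(v)-hw,int(v)+hw+1);p=g[rows][:,int(round(u))-2:int(round(u))+3].mean(1)
    d=np.abs(np.diff(p));k=d.argmax();w=d[max(k-1,0):k+2];r=rows[max(k-1,0):k+2][:len(w)]+.5;rr=(w*r).sum()/w.sum()
    P=onz(c,u,rr,z);Q=eye(y,back,z,0)[0];return round(1000*((P-Q)[0]*np.cos(CA)+(P-Q)[1]*np.sin(CA)),2)
for y in(.05,.03,-.03,-.05): print("plate top",y,find(y,0,.07,hw=5))
for y in(.04,.02,0,-.02,-.04): print("base front",y,find(y,.017,.02,hw=5))
for y in(.056,.053,-.053,-.056):print("head rear",y,[find(y,.05,z) for z in(.0505,.053)],"shoulder",[find(y,0.0,z,hw=4) for z in(.0505,.053)])
```

```text
plate top 0.05 -0.9
plate top 0.03 -0.87
plate top -0.03 -0.83
plate top -0.05 -0.82
base front 0.04 -0.46
base front 0.02 -0.47
base front 0 -0.6
base front -0.02 -0.59
base front -0.04 -0.58
head rear 0.056 [np.float64(-3.67), np.float64(-4.12)] shoulder [np.float64(-2.84), np.float64(-3.71)]
head rear 0.053 [np.float64(-3.4), np.float64(-3.86)] shoulder [np.float64(-2.73), np.float64(-3.64)]
head rear -0.053 [np.float64(-3.62), np.float64(-4.06)] shoulder [np.float64(-2.69), np.float64(-3.6)]
head rear -0.056 [np.float64(-3.31), np.float64(-3.76)] shoulder [np.float64(-2.67), np.float64(-3.58)]
```

Head rear edges agree with the carrier's position once the visible rear face is allowed for, and both heads stop hard at the same depth, so they're seated. Now I'll grip the bar again.

Request:
{"fn": "move_arm", "kwargs": {"deltas": [[0.6, -18, 0, 0, 0, 0, 0], [0.6, -19, 0, 0, 0, 0, 0], [0.6, -18, 0, 0, 0, 0, 0], [0.6, 0, 0, 20, 0, 0, 0], [0.6, 0, 0, 25, 0, 0, 0], [0.6, 0, 0, 25, 0, 0, 0], [0.6, 0, 0, 20, 0, 0, 0], [0.6, 0, 0, 14, 0, 0, 0], [0.6, 0, 0, 0, 0, 0, 0], [0.6, 0, 0, 0, 0, 0, 0]]}}

```text
clock: 38.3
eef_pos: [0.6129, -0.0185, 0.0671]
tool_rot: [0.037, 0.999, 0.0, -0.006]
ft_force: [-0.0, 0.0, 0.8]
grip_width: 0.0511
grasp_force: 0.0
```

```bash
python3 -c "
from h import *
st();print(delta([.6208,-.0193,.0697],down(np.pi+CA)))"
```

```text
38.3 [ 0.6129 -0.0185  0.0671] eul [[-0.997, 0.074, -0.013], [0.074, 0.997, 0.001], [0.013, -0.0, -1.0]] F [-0.   0.   0.8] 0.0511 0.0
(array([-7.9, -0.2, -2.7]), array([-0.01, -0.74,  0.1 ]))
```

Request:
{"fn": "move_arm", "kwargs": {"deltas": [[0.6, -8, 0, -1, 0, -0.6, 0], [0.6, 0, 0, 0, 0, 0, 0], [0.6, 0, 0, 0, 0, 0, 0]]}}

```text
clock: 38.55
eef_pos: [0.6244, -0.0195, 0.0714]
tool_rot: [0.037, 0.999, -0.0, 0.003]
ft_force: [-0.4, 1.2, -0.6]
grip_width: 0.051
grasp_force: 0.0
```

Request:
{"fn": "move_arm", "kwargs": {"deltas": [[0, 0, 0, 0, 0, 0, 0], [0, 0, 0, 0, 0, 0, 0], [0, 0, 0, 0, 0, 0, 0], [0, 0, 0, 0, 0, 0, 0], [0, 0, 0, 0, 0, 0, 0]]}}

```text
clock: 38.97
eef_pos: [0.623, -0.0192, 0.0703]
tool_rot: [0.037, 0.999, 0.0, 0.001]
ft_force: [-0.8, 1.6, 3.5]
grip_width: 0.0124
grasp_force: 59.8
```

Request:
{"fn": "move_arm", "kwargs": {"deltas": [[0, 0, 0, -8, 0, 0, 0], [0, 0, 0, -15, 0, 0, 0], [0, 0, 0, -20, 0, 0, 0], [0, 0, 0, -20, 0, 0, 0], [0, 0, 0, -20, 0, 0, 0], [0, 0, 0, -15, 0, 0, 0], [0, 0, 0, 0, 0, 0, 0]]}}

```text
clock: 39.55
eef_pos: [0.624, -0.0197, 0.1705]
tool_rot: [0.037, 0.999, -0.0, 0.003]
ft_force: [0.6, -0.2, -5.5]
grip_width: 0.0131
grasp_force: 58.8
```

Request:
{"fn": "move_arm", "kwargs": {"deltas": [[0, 10, 13, 0, 0, 0, 0], [0, 18, 25, 0, 0, 0, 0], [0, 22, 31, 0, 0, 0, 0], [0, 24, 34, 0, 0, 0, 0], [0, 24, 34, 0, 0, 0, 0], [0, 24, 34, 0, 0, 0, 0], [0, 24, 34, 0, 0, 0, 0], [0, 22, 31, 0, 0, 0, 0], [0, 17, 23, 0, 0, 0, 0], [0, 10, 12, 0, 0, 0, 0]]}}

```text
clock: 40.38
eef_pos: [0.445, 0.2676, 0.1653]
tool_rot: [0.035, 0.999, -0.0, -0.001]
ft_force: [-0.4, 0.2, -6.0]
grip_width: 0.0129
grasp_force: 59.0
```

Request:
{"fn": "move_arm", "kwargs": {"deltas": [[0, 0, 0, 0, 0, 0, -3], [0, 0, 0, 0, 0, 0, -3], [0, 0, 0, 0, 0, 0, -2.7], [0, 0, 0, 0, 0, 0, 0], [0, 0, 0, 0, 0, 0, 0]]}}

```text
clock: 40.8
eef_pos: [0.4474, 0.2647, 0.1658]
tool_rot: [-0.038, 0.999, -0.001, -0.001]
ft_force: [0.1, -0.2, -6.3]
grip_width: 0.0126
grasp_force: 59.0
```

```bash
cat >> h.py <<'E'
DX,DY,DA=.5168,.2714,.077
def dk(x,y,z): c,s=np.cos(DA),np.sin(DA);return np.array([DX+c*x-s*y,DY+s*x+c*y,z])
E
python3 - <<'E'
from h import *
st();print(dk(-.068,0,.1),delta(dk(-.068,0,.1),down(np.pi+DA)))
c,im=shot("wrist","w13.png");g=cv2.cvtColor(im,cv2.COLOR_BGR2GRAY).astype(float)
o=bot.get_obs();p=o["eef_pos"];t=R.from_quat(o["tool_rot"]).as_matrix()
# carrier front base edge & sides relative to TCP, assuming underside = TCP-.0597
for nm,xl,z in(("base front",-.05,.01),("plate top",-.033,.06)):
    for y in(-.04,-.025,.025,.04):
        w=p+t@np.array([-xl,y,.0597-z]);u,v=proj(c,[w])[0];rows=np.arange(int(v)-8,int(v)+9);pr=g[rows][:,int(u)-1:int(u)+2].mean(1);d=np.abs(np.diff(pr));k=d.argmax()
        q=onz(c,u,rows[k]+.5,w[2]);print(nm,y,"dx",np.round(1000*(t.T@(q-w))[0]*-1,1),d.max().round(),end="; ")
for y in(-.07,.07):
    for zz,xl in((.06,-.033),):
        w=p+t@np.array([-xl-.003,y,.0597-zz]);u,v=proj(c,[w])[0];cols=np.arange(int(u)-9,int(u)+10);pr=g[int(v)-1:int(v)+2][:,cols].mean(0);d=np.abs(np.diff(pr));k=d.argmax();q=onz(c,cols[k]+.5,v,w[2]);print("side",y,"dy",np.round(1000*(t.T@(q-w))[1],1),d.max().round())
E
```

```text
40.8 [0.4474 0.2647 0.1658] eul [[-0.997, -0.076, -0.001], [-0.076, 0.997, -0.002], [0.001, -0.002, -1.0]] F [ 0.1 -0.2 -6.3] 0.0126 59.0
[0.44900149 0.26616917 0.1       ] (array([-1.7,  1.5, 65.8]), array([-0.11, -0.06, -0.06]))
base front -0.04 dx 0.9 86.0; base front -0.025 dx 0.9 85.0; base front 0.025 dx 0.9 87.0; base front 0.04 dx 0.9 87.0; plate top -0.04 dx 0.8 85.0; plate top -0.025 dx 0.8 83.0; plate top 0.025 dx 0.8 83.0; plate top 0.04 dx 0.8 85.0; side -0.07 dy 1.0 3.0
side 0.07 dy -3.2 3.0
```

Request:
{"fn": "move_arm", "kwargs": {"deltas": [[0, 0, 1.7, 10, 0, 0, 0], [0, 0, 0, 18, 0, 0, 0], [0, 0, 0, 20, 0, 0, 0], [0, 0, 0, 20, 0, 0, 0], [0, 0, 0, 12, 0, 0, 0], [0, 0, 0, 6, 0, 0, 0], [0, 0, 0, 0, 0, 0, 0], [0, 0, 0, 0, 0, 0, 0]]}}

```text
clock: 41.52
eef_pos: [0.4484, 0.2669, 0.0811]
tool_rot: [-0.038, 0.999, -0.0, 0.001]
ft_force: [-0.4, -1.5, -5.6]
grip_width: 0.0126
grasp_force: 59.0
```

Run:
```python
from h import *
st();print(delta([.4478,.2665,.0716],down(np.pi+DA)))
```

```text
41.5167 [0.4484 0.2669 0.0811] eul [[-0.997, -0.077, 0.001], [-0.077, 0.997, -0.001], [-0.001, -0.001, -1.0]] F [-0.4 -1.5 -5.6] 0.0126 59.0
(array([ 0.7, -0.3,  9.5]), array([-0.04,  0.07, -0.02]))
```

Request:
{"fn": "move_arm", "kwargs": {"deltas": [[0, 0, 0, 3, 0, 0, 0], [0, 0, 0, 3, 0, 0, 0], [0, 0, 0, 3, 0, 0, 0], [0, 0, 0, 0, 0, 0, 0], [0, 0, 0, 0, 0, 0, 0]]}}

```text
clock: 41.93
eef_pos: [0.449, 0.267, 0.0726]
tool_rot: [-0.038, 0.999, -0.0, 0.001]
ft_force: [2.4, -1.5, -6.2]
grip_width: 0.0126
grasp_force: 59.0
```

Request:
{"fn": "move_arm", "kwargs": {"deltas": [[0, -4, 0, 0.5, 0, 0, 0], [0, -5, 0, 0, 0, 0, 0], [0, -5, 0, 0, 0, 0, 0], [0, -5, 0, 0, 0, 0, 0], [0, 0, 0, 0, 0, 0, 0]]}}

```text
clock: 42.35
eef_pos: [0.4662, 0.2681, 0.0723]
tool_rot: [-0.039, 0.999, -0.0, -0.001]
ft_force: [-4.4, -3.7, -0.1]
grip_width: 0.0127
grasp_force: 59.9
```

Request:
{"fn": "move_arm", "kwargs": {"deltas": [[0, -5, 0, 0, 0, 0, 0], [0, -5, 0, 0, 0, 0, 0], [0, -5, 0, 0, 0, 0, 0], [0, -5, 0, 0, 0, 0, 0], [0, 0, 0, 0, 0, 0, 0]]}}

```text
clock: 42.77
eef_pos: [0.4863, 0.2696, 0.0723]
tool_rot: [-0.039, 0.999, -0.0, -0.001]
ft_force: [-3.0, -4.5, -0.5]
grip_width: 0.013
grasp_force: 59.9
```

Request:
{"fn": "move_arm", "kwargs": {"deltas": [[0, -5, -0.7, 0, 0, 0, 0], [0, -5, 0, 0, 0, 0, 0], [0, -5, 0, 0, 0, 0, 0], [0, -5, 0, 0, 0, 0, 0], [0, -4, 0, 0, 0, 0, 0], [0, 0, 0, 0, 0, 0, 0]]}}

```text
clock: 43.27
eef_pos: [0.5125, 0.2716, 0.0723]
tool_rot: [-0.039, 0.999, 0.0, 0.001]
ft_force: [-1.8, -1.1, -0.8]
grip_width: 0.0131
grasp_force: 59.8
```

Request:
{"fn": "move_arm", "kwargs": {"deltas": [[0, -2, 0, 0, 0, 0, 0], [0, -2, 0, 0, 0, 0, 0], [0, -1, 0, 0, 0, 0, 0], [0, 0, 0, 0, 0, 0, 0]]}}

```text
clock: 43.6
eef_pos: [0.5163, 0.272, 0.0723]
tool_rot: [-0.039, 0.999, 0.0, 0.001]
ft_force: [-5.4, -0.1, 1.5]
grip_width: 0.0129
grasp_force: 60.1
```

Request:
{"fn": "move_arm", "kwargs": {"deltas": [[0, -1, 0, 0, 0, 0, 0], [0, -1, 0, 0, 0, 0, 0], [0, 0, 0, 0, 0, 0, 0], [0, 0, 0, 0, 0, 0, 0]]}}

```text
clock: 43.93
eef_pos: [0.5164, 0.2719, 0.0723]
tool_rot: [-0.039, 0.999, 0.0, -0.001]
ft_force: [-8.9, -1.5, 4.8]
grip_width: 0.0127
grasp_force: 60.6
```

Request:
{"fn": "move_arm", "kwargs": {"deltas": [[0, 1, 0, 0, 0, 0, 0], [0.4, 0, 0, 0, 0, 0, 0], [0.4, 0, 0, 0, 0, 0, 0], [0.4, 0, 0, 0, 0, 0, 0], [0.5, 0, 0, -20, 0, 0, 0], [0.5, 0, 0, -30, 0, 0, 0], [0.5, 0, 0, -30, 0, 0, 0], [0.5, 0, 0, -30, 0, 0, 0], [0.5, 0, 0, -20, 0, 0, 0], [0.5, 0, 0, 0, 0, 0, 0]]}}

```text
clock: 44.77
eef_pos: [0.5208, 0.2733, 0.2084]
tool_rot: [-0.038, 0.999, 0.002, 0.007]
ft_force: [0.6, 0.3, 0.5]
grip_width: 0.043
grasp_force: 0.0
```

Run:
```python
from h import *
o=st();c,im=shot("wrist","w14.png");g=cv2.cvtColor(im,cv2.COLOR_BGR2GRAY).astype(float)
def find(x,y,z,hw=8):
    u,v=proj(c,[dk(x,y,z)])[0];rows=np.arange(int(v)-hw,int(v)+hw+1);p=g[rows][:,int(round(u))-1:int(round(u))+2].mean(1);d=np.abs(np.diff(p));k=d.argmax();q=onz(c,u,rows[k]+.5,z)-dk(x,y,z);return round(1000*(q[0]*np.cos(DA)+q[1]*np.sin(DA)),1)
print("base front",[find(-.05,y,.022) for y in(-.03,-.015,.015,.03)],"plate",[find(-.033,y,.072,5) for y in(-.05,-.03,.03,.05)],"head rear(bottom edge)",[find(-.083,y,.039) for y in(-.055,.055)])
print(delta([.6094,.2788,.19],down(np.pi+DA)))
```

```text
44.7667 [0.5208 0.2733 0.2084] eul [[-0.997, -0.077, 0.013], [-0.077, 0.997, 0.005], [-0.013, 0.004, -1.0]] F [0.6 0.3 0.5] 0.043 0.0
base front [np.float64(1.3), np.float64(1.3), np.float64(1.3), np.float64(1.3)] plate [np.float64(0.7), np.float64(0.7), np.float64(0.8), np.float64(-3.9)] head rear(bottom edge) [np.float64(-0.1), np.float64(-1.1)]
(array([-89.7,  -0.9,  16.5]), array([ 0.17,  0.56, -0.02]))
```

Request:
{"fn": "move_arm", "kwargs": {"deltas": [[0.5, -22, 0, 0, 0, 0.5, 0], [0.5, -23, 0, 0, 0, 0, 0], [0.5, -23, 0, 0, 0, 0, 0], [0.5, -22, -0.5, 0, 0, 0, 0], [0.5, 0, 0, 0, 0, 0, 0]]}}

```text
clock: 45.23
eef_pos: [0.61, 0.2775, 0.1984]
tool_rot: [-0.038, 0.999, -0.001, -0.004]
ft_force: [0.6, -0.0, -1.0]
grip_width: 0.0426
grasp_force: 0.0
```

Request:
{"fn": "move_arm", "kwargs": {"deltas": [[0.5, 0, 0, 0, 0, 0, -6.3], [0.5, 0, 0, 0, 0, 0, -6.3], [0.5, 0, 0, 0, 0, 0, -6.3], [0.5, 0, 0, 0, 0, 0, -6.3], [0.5, 0, 0, 0, 0, 0, -6.3], [0.5, 0, 0, 0, 0, 0, -6.3], [0.5, 0, 0, 0, 0, 0, -6.3], [0.5, 0, 0, 0, 0, 0, -6.3], [0.5, 0, 0, 0, 0, 0, -6.3], [0.5, 0, 0, 0, 0, 0, -6.3]]}}

```text
clock: 46.07
eef_pos: [0.6063, 0.2779, 0.2001]
tool_rot: [-0.557, 0.83, 0.002, -0.004]
ft_force: [-0.3, -0.4, 0.1]
grip_width: 0.043
grasp_force: 0.0
```

Run:
```python
from h import *
o=st();Rm=R.from_quat([-.555,.832,0,0]).as_matrix();print(delta([.6094,.2788,.1],Rm))
c,im=shot("wrist","w15.png")
g=im.max(axis=2)
for a in(DA+1.10,):
  for f in(-.02,-.01,0,.01,.02):
    cen=np.array([.6090,.2786,.1135])+f*np.array([np.cos(a),np.sin(a),0])
    prof=[]
    for s in np.arange(-.014,.0141,.002):
        u,v=proj(c,[cen+s*np.array([-np.sin(a),np.cos(a),0])])[0];prof.append(int(g[int(round(v)),int(round(u))]))
    print(f,prof)
```

```text
46.0667 [0.6063 0.2779 0.2001] eul [[-0.379, -0.925, -0.009], [-0.925, 0.379, -0.002], [0.005, 0.007, -1.0]] F [-0.3 -0.4  0.1] 0.043 0.0
(array([ -2.5,  -3.3, 100. ]), array([ 0.42, -0.27,  0.31]))
-0.02 [219, 210, 202, 200, 150, 26, 36, 34, 29, 17, 123, 211, 188, 204, 206]
-0.01 [92, 90, 191, 209, 9, 31, 35, 28, 28, 21, 12, 209, 196, 147, 217]
0 [219, 219, 127, 85, 21, 28, 29, 31, 28, 10, 173, 72, 20, 86, 226]
0.01 [217, 218, 220, 218, 49, 30, 29, 30, 24, 20, 74, 94, 93, 92, 95]
0.02 [218, 215, 221, 221, 223, 186, 145, 142, 55, 83, 97, 94, 93, 90, 98]
```

Request:
{"fn": "move_arm", "kwargs": {"deltas": [[0.5, -1, -2, 20, 0, 0, 0], [0.5, -1, 0, 25, 0, 0, 0], [0.5, 0, 0, 25, 0, 0, 0], [0.5, 0, 0, 12, 0, 0, 0], [0.5, 0, 0, 0, 0, 0, 0], [0.5, 0, 0, 0, 0, 0, 0]]}}

```text
clock: 46.62
eef_pos: [0.6079, 0.2787, 0.118]
tool_rot: [-0.554, 0.832, 0.002, -0.005]
ft_force: [0.2, 0.2, 1.8]
grip_width: 0.0427
grasp_force: 0.0
```

Run:
```python
from h import *
o=st();Rm=R.from_quat([-.555,.832,0,0]).as_matrix();print(delta([.6094,.2788,.1],Rm))
```

```text
46.6167 [0.6079 0.2787 0.118 ] eul [[-0.385, -0.923, -0.01], [-0.923, 0.385, -0.002], [0.006, 0.008, -1.0]] F [0.2 0.2 1.8] 0.0427 0.0
(array([-0.8, -1.5, 18. ]), array([ 0.47, -0.33, -0.07]))
```

Request:
{"fn": "move_arm", "kwargs": {"deltas": [[0.5, -0.5, -1, 9, 0, 0, 0], [0.5, 0, 0, 8, 0, 0, 0], [0.5, 0, 0, 0, 0, 0, 0], [0, 0, 0, 0, 0, 0, 0], [0, 0, 0, 0, 0, 0, 0], [0, 0, 0, 0, 0, 0, 0], [0, 0, 0, 0, 0, 0, 0], [0, 0, 0, 0, 0, 0, 0]]}}

```text
clock: 47.28
eef_pos: [0.6099, 0.2797, 0.1033]
tool_rot: [-0.555, 0.832, 0.002, -0.003]
ft_force: [-1.8, 0.7, 2.6]
grip_width: 0.0106
grasp_force: 61.9
```

Request:
{"fn": "move_arm", "kwargs": {"deltas": [[0, 0, 0, -1.5, 0, 0, 0], [0, 0, 0, 0, 0, 0, 0], [0, 0, 0, 0, 0, 0, 6], [0, 0, 0, 0, 0, 0, 6], [0, 0, 0, 0, 0, 0, 6], [0, 0, 0, 0, 0, 0, 6], [0, 0, 0, 0, 0, 0, 6], [0, 0, 0, 0, 0, 0, 6], [0, 0, 0, 0, 0, 0, 6], [0, 0, 0, 0, 0, 0, 0]]}}

```text
clock: 48.12
eef_pos: [0.6113, 0.2779, 0.1031]
tool_rot: [-0.219, 0.976, -0.001, -0.003]
ft_force: [5.2, -2.6, -6.3]
grip_width: 0.0109
grasp_force: 60.8
```

Request:
{"fn": "move_arm", "kwargs": {"deltas": [[0, 0, 0, 0, 0, 0, 6], [0, 0, 0, 0, 0, 0, 6], [0, 0, 0, 0, 0, 0, 6], [0, 0, 0, 0, 0, 0, 3], [0, 0, 0, 0, 0, 0, 0], [0, 0, 0, 2, 0, 0, 0], [0, 0, 0, 3, 0, 0, 0], [0, 0, 0, 0, 0, 0, 0]]}}

```text
clock: 48.78
eef_pos: [0.6115, 0.2768, 0.0966]
tool_rot: [-0.039, 0.999, -0.002, -0.003]
ft_force: [8.0, -3.4, -10.0]
grip_width: 0.0106
grasp_force: 60.1
```

Request:
{"fn": "move_arm", "kwargs": {"deltas": [[0, 0, 0, 3, 0, 0, 0], [0, 0, 0, 3, 0, 0, 0], [0, 0, 0, 3, 0, 0, 0], [0, 0, 0, 2, 0, 0, 0], [0, 0, 0, 0, 0, 0, 0], [0, 0, 0, 0, 0, 0, 0]]}}

```text
clock: 49.28
eef_pos: [0.6118, 0.2769, 0.09]
tool_rot: [-0.039, 0.999, -0.002, -0.001]
ft_force: [3.0, -6.4, 3.8]
grip_width: 0.0106
grasp_force: 62.1
```

Request:
{"fn": "move_arm", "kwargs": {"deltas": [[0.4, 0, 0, 0, 0, 0, 0], [0.4, 0, 0, 0, 0, 0, 0], [0.4, 0, 0, 0, 0, 0, 0], [0.4, 0, 0, -15, 0, 0, 0], [0.4, 0, 0, -25, 0, 0, 0], [0.4, 0, 0, -25, 0, 0, 0], [0.4, 0, 0, -25, 0, 0, 0], [0.4, 30, 0, -20, 0, 0, 0], [0.4, 35, 0, 0, 0, 0, 0], [0.4, 30, 0, 0, 0, 0, 0]]}}

```text
clock: 50.12
eef_pos: [0.5151, 0.2726, 0.2001]
tool_rot: [-0.039, 0.999, 0.001, -0.002]
ft_force: [0.1, -0.4, -0.5]
grip_width: 0.0343
grasp_force: 0.0
```

Request:
{"fn": "move_arm", "kwargs": {"deltas": [[0.4, 30, 0, 0, 0, 0, 0], [0.4, 30, 0, 0, 0, 0, 0], [0.4, 0, 0, 0, 0, 0, 0], [0.4, 0, 0, 0, 0, 0, 0]]}}

```text
clock: 50.45
eef_pos: [0.4543, 0.2675, 0.1995]
tool_rot: [-0.04, 0.999, -0.0, -0.004]
ft_force: [0.0, 0.0, -0.6]
grip_width: 0.0345
grasp_force: 0.0
```

Run:
```python
from h import *
o=st();c,im=shot("wrist","w16.png");g=im.max(axis=2).astype(int);G=cv2.cvtColor(im,cv2.COLOR_BGR2GRAY).astype(float)
# handle far end top edge height: scan along the axis
for x in np.arange(.06,.135,.004):
    u,v=proj(c,[dk(x,0,.1)])[0];print(round(x,3),int(g[int(round(v)),int(round(u))]),end=" | ")
print("far end pred rows home/latched",proj(c,[dk(.115,0,.1),dk(.115,0,.1135),dk(.069,0,.1),dk(.069,0,.1135)])[:,1])
u=int(round(proj(c,[dk(.1,0,.1)])[0,0]));print(u,[int(x) for x in g[250:360,u]])
def find(x,y,z,hw=8):
    u,v=proj(c,[dk(x,y,z)])[0];rows=np.arange(int(v)-hw,int(v)+hw+1);p=G[rows][:,int(round(u))-1:int(round(u))+2].mean(1);d=np.abs(np.diff(p));k=d.argmax();q=onz(c,u,rows[k]+.5,z)-dk(x,y,z);return round(1000*(q[0]*np.cos(DA)+q[1]*np.sin(DA)),1)
print("base front",[find(-.05,y,.022) for y in(-.03,.03)],"plate",[find(-.033,y,.072,5) for y in(-.05,-.03,.03)],"head rear top",[find(-.083,y,.0625-.008) for y in(-.055,.055)])
print("cam x rel",np.array(c["position"])[0])
for y in(-.055,.055): print(delta(dk(-.033-.05-.031,y,.052),down(np.pi+DA)))
```

```text
50.45 [0.4543 0.2675 0.1995] eul [[-0.997, -0.08, -0.007], [-0.08, 0.997, -0.001], [0.007, -0.0, -1.0]] F [ 0.   0.  -0.6] 0.0345 0.0
0.06 17 | 0.064 13 | 0.068 11 | 0.072 25 | 0.076 27 | 0.08 26 | 0.084 24 | 0.088 16 | 0.092 22 | 0.096 15 | 0.1 18 | 0.104 15 | 0.108 20 | 0.112 17 | 0.116 14 | 0.12 20 | 0.124 17 | 0.128 14 | 0.132 20 | far end pred rows home/latched [368.51522805 379.9465394  332.20410567 342.47001851]
321 [39, 40, 38, 36, 40, 35, 38, 39, 40, 41, 40, 30, 38, 38, 36, 39, 38, 40, 36, 35, 34, 33, 37, 39, 36, 33, 33, 35, 36, 31, 30, 37, 33, 31, 33, 30, 34, 32, 30, 36, 87, 104, 73, 45, 52, 76, 124, 188, 138, 80, 78, 88, 93, 85, 78, 92, 189, 218, 217, 198, 125, 76, 131, 196, 214, 215, 213, 215, 216, 148, 51, 12, 8, 7, 15, 17, 12, 17, 13, 10, 15, 11, 21, 27, 29, 25, 31, 30, 27, 29, 28, 26, 27, 30, 24, 29, 23, 17, 16, 18, 14, 22, 17, 18, 15, 19, 17, 18, 14, 17]
base front [np.float64(0.2), np.float64(1.2)] plate [np.float64(1.2), np.float64(1.1), np.float64(0.9)] head rear top [np.float64(-3.6), np.float64(-3.9)]
cam x rel 0.3799246932293937
(array([ 52.2, -56.1, 148. ]), array([ 0.02, -0.34,  0.11]))
(array([ 52. ,  53.9, 148. ]), array([ 0.02, -0.34,  0.11]))
```

Pin is home (near end of the handle at row 332, matching "down"). I'll press both heads lightly once more against the now fixed carrier.

Request:
{"fn": "move_arm", "kwargs": {"deltas": [[0, 20, -18, 0, 0, 0, 0], [0, 20, -19, 0, 0, -0.3, 0], [0, 14, -19, 30, 0, 0, 0], [0, 0, 0, 35, 0, 0, 0], [0, 0, 0, 35, 0, 0, 0], [0, 0, 0, 30, 0, 0, 0], [0, 0, 0, 18, 0, 0, 0], [0, 0, 0, 0, 0, 0, 0], [0, 0, 0, 0, 0, 0, 0]]}}

```text
clock: 51.25
eef_pos: [0.4068, 0.2072, 0.0508]
tool_rot: [-0.038, 0.999, -0.001, -0.002]
ft_force: [-0.9, 0.5, 0.1]
grip_width: -0.0001
grasp_force: 0.0
```

Run:
```python
from h import *
st();print(delta(dk(-.092,-.055,.052),down(np.pi+DA)))
```

```text
51.25 [0.4068 0.2072 0.0508] eul [[-0.997, -0.077, -0.003], [-0.077, 0.997, -0.001], [0.003, -0.001, -1.0]] F [-0.9  0.5  0.1] -0.0001 0.0
(array([-22.6,   0.5,  -1.3]), array([-0.05, -0.2 , -0.01]))
```

Request:
{"fn": "move_arm", "kwargs": {"deltas": [[0, -7, 0, 0, 0, 0, 0], [0, -7, 0, 0, 0, 0, 0], [0, -4, 0, 0, 0, 0, 0], [0, 0, 0, 0, 0, 0, 0], [0, 0, 0, 0, 0, 0, 0]]}}

```text
clock: 51.67
eef_pos: [0.4252, 0.209, 0.0521]
tool_rot: [-0.038, 0.999, 0.0, -0.0]
ft_force: [-0.4, 0.2, 0.0]
grip_width: -0.0004
grasp_force: 0.0
```

Request:
{"fn": "move_arm", "kwargs": {"deltas": [[0, -1.5, 0, 0, 0, 0, 0], [0, -1.5, 0, 0, 0, 0, 0], [0, 0, 0, 0, 0, 0, 0]]}}

```text
clock: 51.92
eef_pos: [0.4271, 0.2089, 0.0514]
tool_rot: [-0.039, 0.999, -0.0, -0.001]
ft_force: [0.0, -0.5, 0.6]
grip_width: -0.0001
grasp_force: 0.1
```

Request:
{"fn": "move_arm", "kwargs": {"deltas": [[0, -1, 0, 0, 0, 0, 0], [0, -1, 0, 0, 0, 0, 0], [0, 0, 0, 0, 0, 0, 0]]}}

```text
clock: 52.17
eef_pos: [0.4273, 0.2087, 0.0509]
tool_rot: [-0.039, 0.999, -0.0, -0.003]
ft_force: [-4.7, 0.2, 3.6]
grip_width: -0.0001
grasp_force: 2.5
```

Request:
{"fn": "move_arm", "kwargs": {"deltas": [[0, -1, 0, 0, 0, 0, 0], [0, -1, 0, 0, 0, 0, 0], [0, 0, 0, 0, 0, 0, 0]]}}

```text
clock: 52.42
eef_pos: [0.4275, 0.2085, 0.0506]
tool_rot: [-0.039, 0.999, -0.001, -0.005]
ft_force: [-8.4, 0.5, 5.6]
grip_width: -0.0001
grasp_force: 4.4
```

Request:
{"fn": "move_arm", "kwargs": {"deltas": [[0, -1, 0, 0, 0, 0, 0], [0, -1, 0, 0, 0, 0, 0], [0, 0, 0, 0, 0, 0, 0]]}}

```text
clock: 52.67
eef_pos: [0.4276, 0.2084, 0.0504]
tool_rot: [-0.039, 0.999, -0.001, -0.006]
ft_force: [-13.5, 0.7, 8.0]
grip_width: -0.0001
grasp_force: 6.3
```

Head a is stiff against the plate at exactly the flush position. Same check on c.

Request:
{"fn": "move_arm", "kwargs": {"deltas": [[0, 15, 0, 0, 0, 0, 0], [0, 15, 0, -10, 0, 0, 0], [0, 0, 15, -30, 0, 0, 0], [0, 0, 35, 0, 0, 0, 0], [0, 0, 35, 0, 0, 0, 0], [0, 0, 25, 20, 0, 0, 0], [0, 0, 0, 18, 0, 0, 0], [0, 0, 0, 0, 0, 0, 0], [0, 0, 0, 0, 0, 0, 0]]}}

```text
clock: 53.42
eef_pos: [0.3939, 0.3161, 0.0525]
tool_rot: [-0.039, 0.999, -0.001, -0.002]
ft_force: [-0.4, -0.3, -1.4]
grip_width: -0.0003
grasp_force: 0.0
```

Request:
{"fn": "move_arm", "kwargs": {"deltas": [[0, -7, 0, 0, 0, 0, 0], [0, -7, 0, 0, 0, 0, 0], [0, -5, 0, 0, 0, 0, 0], [0, 0, 0, 0, 0, 0, 0], [0, 0, 0, 0, 0, 0, 0]]}}

```text
clock: 53.83
eef_pos: [0.4148, 0.318, 0.054]
tool_rot: [-0.038, 0.999, 0.0, -0.0]
ft_force: [0.5, 1.2, -0.2]
grip_width: 0.0002
grasp_force: 0.0
```

Request:
{"fn": "move_arm", "kwargs": {"deltas": [[0, -1.5, 0, 0, 0, 0, 0], [0, -1.5, 0, 0, 0, 0, 0], [0, 0, 0, 0, 0, 0, 0]]}}

```text
clock: 54.08
eef_pos: [0.4169, 0.3184, 0.0534]
tool_rot: [-0.038, 0.999, -0.0, -0.001]
ft_force: [0.0, 0.5, -0.0]
grip_width: 0.0
grasp_force: 0.0
```

Request:
{"fn": "move_arm", "kwargs": {"deltas": [[0, -1.5, 0, 0, 0, 0, 0], [0, -1.5, 0, 0, 0, 0, 0], [0, 0, 0, 0, 0, 0, 0]]}}

```text
clock: 54.33
eef_pos: [0.4187, 0.3183, 0.053]
tool_rot: [-0.039, 0.999, -0.001, -0.002]
ft_force: [-2.4, -1.1, 1.3]
grip_width: -0.0001
grasp_force: 1.3
```

Request:
{"fn": "move_arm", "kwargs": {"deltas": [[0, -1.5, 0, 0, 0, 0, 0], [0, -1.5, 0, 0, 0, 0, 0], [0, 0, 0, 0, 0, 0, 0]]}}

```text
clock: 54.58
eef_pos: [0.4192, 0.318, 0.0525]
tool_rot: [-0.039, 0.999, -0.001, -0.005]
ft_force: [-9.4, -1.2, 4.2]
grip_width: 0.0002
grasp_force: 4.4
```

Request:
{"fn": "move_arm", "kwargs": {"deltas": [[0, 15, 0, 0, 0, 0, 0], [0, 20, 0, -10, 0, 0, 0], [0, 10, 0, -35, 0, 0, 0], [0, 0, 0, -35, 0, 0, 0], [0, 0, 0, -35, 0, 0, 0], [0, 0, 0, -35, 0, 0, 0], [0, 0, 0, 0, 0, 0, 0], [0, 0, 0, 0, 0, 0, 0]]}}

```text
clock: 55.25
eef_pos: [0.38, 0.3169, 0.2062]
tool_rot: [-0.039, 0.999, 0.002, 0.002]
ft_force: [0.0, -1.1, 0.0]
grip_width: -0.0001
grasp_force: 0.0
```

Run:
```python
from h import *
st();c,im=shot("top","t9.png");a=cv2.imread("pics/top0.png")
g0=a.max(axis=2);g1=im.max(axis=2)
# handle dark along x and any bystander motion
for x in(.075,.085,.1,.11): print([int(g1[int(round(v)),int(round(u))]) for u,v in proj(c,[dk(x,y,.1) for y in np.arange(-.03,.031,.006)])])
d=(cv2.absdiff(im,a).max(axis=2)>50).astype(np.uint8);n,_,s,_=cv2.connectedComponentsWithStats(d);print([x.tolist() for x in s[1:] if x[4]>12])
```

```text
55.25 [0.38   0.3169 0.2062] eul [[-0.997, -0.077, 0.004], [-0.077, 0.997, 0.004], [-0.005, 0.004, -1.0]] F [ 0.  -1.1  0. ] -0.0001 0.0
[150, 109, 143, 107, 56, 66, 167, 164, 143, 88, 87]
[136, 127, 153, 86, 62, 93, 155, 101, 120, 90, 90]
[164, 139, 150, 82, 60, 61, 99, 153, 129, 92, 85]
[131, 128, 139, 77, 61, 65, 117, 132, 126, 135, 116]
[[399, 236, 8, 17, 96], [229, 242, 7, 6, 32], [193, 245, 6, 7, 29], [422, 251, 7, 18, 104], [80, 264, 124, 136, 7179], [124, 264, 72, 43, 1489], [184, 353, 39, 47, 340], [82, 361, 29, 30, 184], [69, 375, 10, 4, 13], [52, 379, 22, 8, 104], [38, 384, 21, 12, 78]]
```

The top view matches the start apart from the two missing probes, the two heads now in the carrier, and the arm. The handle lies along the dock axis, and no bystander has moved.

```bash
python3 -c "
from h import *
print(bot.job_done())"
```

```text
the job is handed in; nothing more can be done
None
```

Job handed in at 55 s: both probes present were pushed through their own eyelets (right and left lanes) until they stopped hard at the plate, and the loaded carrier is home in the dock with the plunger down pinning it; no bystander had moved in the top view, and no verdict came back from the judge.

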